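# Check slide-hammer sleeves on the step gauge and put the good ones in the tool case

### The job

The slide-hammer guide sleeves standing in a row on the rubber mat must be checked for wear: first swing the latch bar clear of the tool case's lid and lift the lid until it stands upright. Then take the sleeves one by one along the row, starting at the end nearest the case, and slide each down over the pin of the step gauge as far as it will go: one that stops on the step is good and goes into the case, one that slides right down to the base is worn and goes into the grey six-sided scrap tray next to the gauge. When all are sorted, shut the lid, swing the latch bar back over it, and leave the other tools on the cart where they are.

Things in the scene. Friction and masses are not known exactly. Their poses are not given: they have to be found in the camera images.
- case: Shallow grey metal tool case fixed to the cart, 140 (x) x 220 (y) x 55 mm high without its lid; walls and floor 5 mm thick (130 x 210 mm clear inside, 50 mm deep). Origin: centre of its underside, on the cart top. Its -x side is the front, towards the robot; a latch bracket sticks out 28 mm there at y = +55 mm. The lid is hinged along the +x top edge.
- latch (a joint): Swing-bar latch, a flat steel bar (14 mm wide, 5 mm thick) turning on an upright pivot at the case's front, just above the lid. 0 = it points to the case's +x, over the lid, and holds it shut; it grows (to 1.9 rad) as the bar swings counter-clockwise seen from above, out in front towards the case's +y. Clear of the lid from 1.45 rad. Light friction (0.05 N m) keeps it where it is left.
- latch_knob (a point): Middle of the upright black knob at the end of the latch bar (knob 14 mm diameter, 30 mm tall, this point 13 mm below its top), 55 mm from the pivot. When closed it stands over the lid; about 88 mm above the cart top.
- latch_pivot (a point): Pivot axis of the latch bar, at case x = -85, y = +55 mm, at the underside of the bar.
- lid (a joint): Lid of the case, a plate 140 x 220 x 8 mm, hinged on the case's +x top edge about the case's y axis. 0 = shut, grows as its front edge lifts, up to 1.9 rad (past upright). Its stiff hinge (friction 0.36 N m) holds it at any angle. It cannot be lifted while the latch bar lies over it.
- lid_handle (a point): Middle of the round bar of the lid's bow handle: bar 9 mm diameter, 90 mm long along the case's y, 34 mm above the lid's top face (30 mm free under it), 28 mm in from the lid's front edge, 30 mm to the -y side of its middle. Pinch it across the bar from above and lead it round the hinge with the fingers still pointing down.
- lid_hinge (a point): Middle of the lid's hinge axis (case x = +70, y = 0, height 55.5 mm). From it the handle bar lies 112 mm towards the front and 42 mm up when the lid is shut.
- gauge: Steel step gauge fixed to the cart: upright pin on a base. Base 68 mm diameter, 10 mm high; thick part 21 mm diameter from 10 to 38 mm; thin part 17 mm from 38 to 62 mm; cone to the tip at 69 mm. Origin: centre of the underside, z along the pin. A good sleeve stops on the step (underside at 38 mm), a worn one on the base (10 mm). Release it within 1 mm of centred.
- gauge_step (a point): On the pin's axis at the height of the step, 38 mm above the cart top.
- tray: Open six-sided grey plastic scrap tray with a black rim, fixed to the cart top, 160 mm across flats outside (152 mm inside), 28 mm high, floor 4 mm thick; two of its flats face its +y and -y. Origin: centre of its underside. It may stand nearer to the robot than the gauge, or beyond it.
- mat: Black rubber mat let into the cart top, flush with it, 110 (x) x 275 mm (y); the sleeves stand on it in one row along its y, 65 mm apart; the first place is at its +y end, the end nearest the case. Origin: its centre, at cart-top height.
- sleeve_a: Plain steel sleeve standing on end, 40 mm outside diameter, 24 mm tall, about 0.16 kg; bore 19 mm (good) or 24 mm (worn), otherwise alike. Origin: its very middle (12 mm above its underside), z along the bore. If present it starts at the first place of the row (mat y = +97.5 mm, x within 15 mm of 0); one of the two listed for that place is there.
- sleeve_b: Plain steel sleeve standing on end, 40 mm outside diameter, 24 mm tall, about 0.16 kg; bore 19 mm (good) or 24 mm (worn), otherwise alike. Origin: its very middle (12 mm above its underside), z along the bore. If present it starts at the first place of the row (mat y = +97.5 mm, x within 15 mm of 0); one of the two listed for that place is there.
- sleeve_c: Plain steel sleeve standing on end, 40 mm outside diameter, 24 mm tall, about 0.16 kg; bore 19 mm (good) or 24 mm (worn), otherwise alike. Origin: its very middle (12 mm above its underside), z along the bore. If present it starts at the second place of the row (mat y = +32.5 mm, x within 15 mm of 0); one of the two listed for that place is there.
- sleeve_d: Plain steel sleeve standing on end, 40 mm outside diameter, 24 mm tall, about 0.16 kg; bore 19 mm (good) or 24 mm (worn), otherwise alike. Origin: its very middle (12 mm above its underside), z along the bore. If present it starts at the second place of the row (mat y = +32.5 mm, x within 15 mm of 0); one of the two listed for that place is there.
- sleeve_e: Plain steel sleeve standing on end, 40 mm outside diameter, 24 mm tall, about 0.16 kg; bore 19 mm (good) or 24 mm (worn), otherwise alike. Origin: its very middle (12 mm above its underside), z along the bore. If present it starts at the third place of the row (mat y = -32.5 mm, x within 15 mm of 0); at most one of the two listed for that place is there.
- sleeve_f: Plain steel sleeve standing on end, 40 mm outside diameter, 24 mm tall, about 0.16 kg; bore 19 mm (good) or 24 mm (worn), otherwise alike. Origin: its very middle (12 mm above its underside), z along the bore. If present it starts at the third place of the row (mat y = -32.5 mm, x within 15 mm of 0); at most one of the two listed for that place is there.
- sleeve_g: Plain steel sleeve standing on end, 40 mm outside diameter, 24 mm tall, about 0.16 kg; bore 19 mm (good) or 24 mm (worn), otherwise alike. Origin: its very middle (12 mm above its underside), z along the bore. If present it starts at the fourth place of the row (mat y = -97.5 mm, x within 15 mm of 0); at most one of the two listed for that place is there.
- sleeve_h: Plain steel sleeve standing on end, 40 mm outside diameter, 24 mm tall, about 0.16 kg; bore 19 mm (good) or 24 mm (worn), otherwise alike. Origin: its very middle (12 mm above its underside), z along the bore. If present it starts at the fourth place of the row (mat y = -97.5 mm, x within 15 mm of 0); at most one of the two listed for that place is there.
- socket_big: Chrome deep socket standing on end, 30 mm diameter, 60 mm tall; may be absent. Not part of the job.
- socket_small: Chrome deep socket standing on end, 22 mm diameter, 50 mm tall; may be absent. Not part of the job.
- hammer: Hammer lying along y at the far side of the cart top. Origin near the middle of its length. Not part of the job.
- glue_jar: Closed jar, 60 mm diameter, 100 mm tall, standing near the robot's base. Not part of the job.
Mind the look-alikes: they are no part of the job. Leave any purple look-alike of the sleeve_c alone.

How it is judged (in metres and radians):
On the way, in this order (a step that is already met when the one before it is completed fails the run):
1. the latch bar is swung clear of the lid while the lid is still shut (value of joint latch above 1.4 rad and value of joint lid below 0.1 rad), for 0.2 s.
2. the lid stands upright (value of joint lid above 1.3 rad), for 0.3 s.
3. the sleeve at the first place (sleeve_a, good) is on the gauge, resting on the step (horizontal distance between sleeve_a and gauge below 0.003 m and angle between the z axis of sleeve_a and the z axis of gauge, either way round below 0.12 rad and z of sleeve_a in the frame of gauge between 0.047 and 0.0525 m), for 0.3 s.
4. the sleeve at the first place (sleeve_b, worn) is on the gauge, right down on the base (horizontal distance between sleeve_b and gauge below 0.003 m and angle between the z axis of sleeve_b and the z axis of gauge, either way round below 0.12 rad and z of sleeve_b in the frame of gauge below 0.0245 m), for 0.3 s.
5. the sleeve at the second place (sleeve_c, worn) is on the gauge, right down on the base (horizontal distance between sleeve_c and gauge below 0.003 m and angle between the z axis of sleeve_c and the z axis of gauge, either way round below 0.12 rad and z of sleeve_c in the frame of gauge below 0.0245 m), for 0.3 s.
6. the sleeve at the second place (sleeve_d, good) is on the gauge, resting on the step (horizontal distance between sleeve_d and gauge below 0.003 m and angle between the z axis of sleeve_d and the z axis of gauge, either way round below 0.12 rad and z of sleeve_d in the frame of gauge between 0.047 and 0.0525 m), for 0.3 s.
7. the sleeve at the third place (sleeve_e, good) is on the gauge, resting on the step (horizontal distance between sleeve_e and gauge below 0.003 m and angle between the z axis of sleeve_e and the z axis of gauge, either way round below 0.12 rad and z of sleeve_e in the frame of gauge between 0.047 and 0.0525 m), for 0.3 s.
8. the sleeve at the third place (sleeve_f, worn) is on the gauge, right down on the base (horizontal distance between sleeve_f and gauge below 0.003 m and angle between the z axis of sleeve_f and the z axis of gauge, either way round below 0.12 rad and z of sleeve_f in the frame of gauge below 0.0245 m), for 0.3 s.
9. the sleeve at the fourth place (sleeve_g, worn) is on the gauge, right down on the base (horizontal distance between sleeve_g and gauge below 0.003 m and angle between the z axis of sleeve_g and the z axis of gauge, either way round below 0.12 rad and z of sleeve_g in the frame of gauge below 0.0245 m), for 0.3 s.
10. the sleeve at the fourth place (sleeve_h, good) is on the gauge, resting on the step (horizontal distance between sleeve_h and gauge below 0.003 m and angle between the z axis of sleeve_h and the z axis of gauge, either way round below 0.12 rad and z of sleeve_h in the frame of gauge between 0.047 and 0.0525 m), for 0.3 s.
At the end, for the whole second after the job is handed in: Every good sleeve (19 mm bore) is inside the case and every worn one (24 mm bore) inside the six-sided tray (its centre within 72 mm of the tray's), all at rest; the lid is shut (within 0.04 rad) and the latch bar lies over it (within 0.6 rad of straight) (value of joint lid below 0.04 rad and value of joint latch below 0.6 rad and x of sleeve_a in the frame of case between -0.065 and 0.065 m and y of sleeve_a in the frame of case between -0.105 and 0.105 m and z of sleeve_a in the frame of case between 0.01 and 0.05 m and linear speed of each of sleeve_a, sleeve_b, sleeve_c, sleeve_d, sleeve_e, sleeve_f, sleeve_g, sleeve_h below 0.02 m/s and horizontal distance between each of sleeve_b, sleeve_c, sleeve_f, sleeve_g and tray below 0.072 m and height (world z) of each of sleeve_b, sleeve_c, sleeve_f, sleeve_g below 0.06 m and x of sleeve_d in the frame of case between -0.065 and 0.065 m and y of sleeve_d in the frame of case between -0.105 and 0.105 m and z of sleeve_d in the frame of case between 0.01 and 0.05 m and x of sleeve_e in the frame of case between -0.065 and 0.065 m and y of sleeve_e in the frame of case between -0.105 and 0.105 m and z of sleeve_e in the frame of case between 0.01 and 0.05 m and x of sleeve_h in the frame of case between -0.065 and 0.065 m and y of sleeve_h in the frame of case between -0.105 and 0.105 m and z of sleeve_h in the frame of case between 0.01 and 0.05 m); the robot touches nothing.
It fails at once if the socket big is moved by more than 3 cm (distance of socket_big from where it was at the start of the episode above 0.03 m).
It fails at once if the socket small is moved by more than 3 cm (distance of socket_small from where it was at the start of the episode above 0.03 m).
It fails at once if the hammer is moved by more than 3 cm (distance of hammer from where it was at the start of the episode above 0.03 m).
It fails at once if the glue jar is moved by more than 3 cm (distance of glue_jar from where it was at the start of the episode above 0.03 m).
Of sleeve_a, sleeve_b only 1 to 1 are there at a start; the rules pass over those that are not, and their reading is None.
Of sleeve_c, sleeve_d only 1 to 1 are there at a start; the rules pass over those that are not, and their reading is None.
Of sleeve_e, sleeve_f, socket_small only 1 to 1 are there at a start; the rules pass over those that are not, and their reading is None.
Of sleeve_g, sleeve_h, socket_big only 1 to 1 are there at a start; the rules pass over those that are not, and their reading is None.
At some moment in a run one of sleeve_a, sleeve_b, sleeve_c, sleeve_d, sleeve_e, sleeve_f, sleeve_g, sleeve_h may be knocked a few centimetres aside while the robot is not near it.
Once in a run the grip may slacken for a moment while it holds something.
It also fails if it takes over 210 s, if anything falls off the work surface, if the arm or the gripper's body presses on something with over 40 N, if the wrist force passes 120 N, or if a joint passes its speed limit or range.

### The arm

A 6-joint arm with a two-finger parallel gripper is mounted at the origin on the work surface. World frame = base frame: x ahead of the robot, y to its left, z up, the work surface at z = 0. Lengths are in mm, angles in rad, forces in N, time in s.
With the tool pointing down it reaches from about 350 to 775 mm from the base axis. Payload 7.3 kg.
Tool frame: the origin (TCP) lies midway between the tips of the shut fingers; the grasp point (between the pads) lies 19 mm behind it; z points along the fingers, y is the line along which they close (so a half turn about z gives the same grasp; the last joint's range is limited). The gripper opens to 92 mm and grips with 3 to 60 N. Pads are 19 mm wide; open, the fingers measure 130 mm over their backs; the gripper's body (75 mm by 190 mm) begins 47 mm behind the grasp point.
Start: joints at [1.171, 0.342, 1.524, -0, 1.275, -0.146], TCP at [131.803, 508.205, 226.741] pointing down, gripper open.
Joint ranges: [-2.53, 2.53], [-0.77, 2.02], [0.04, 2.7], [-1, 4.14], [0.28, 2.66], [-3.11, 3.11]. Speed limits (rad/s): [2.57, 2.57, 3.14, 3.14, 3.14, 3.14].

### API

Orientations are given as [roll, pitch, yaw] about the fixed x, y, z axes, in that order (R = Rz(yaw) Ry(pitch) Rx(roll)).
In Python, from plant import bot gives the robot as it stands.
- The arm moves only by the tool servo_tool, never from a script. Its argument "deltas" is a list of rows, each a list of 2 entries, a list of its own where there are three numbers: the shift along the tool's x, y, z in m, then the turn, a rotation vector about the tool's x, y, z in degrees. A call has 1 to 20 rows; each row shifts and turns the commanded pose from where the row before left it, along the tool's axes as they then stand; what a row does not reach is not made up. A row lasts 1/8 s, in which the tool goes at most 62.5 mm and 10.7 degrees, less where a joint would pass 70% of its speed; a pose out of reach is approached as far as the arm can. A call with a gripper value outside its range is refused whole. "fingers" is the opening, from 0 (shut) to 1 (fully open), set as the call begins (left out, the last holds). The fingers move at their own pace and stop on an object; the grip force is fixed at half the most. Time passes only in rows, so rows that do not move let the fingers close. It gives the time, the measured TCP pose, the force, the opening and the grip force at its end, in the units of the state.
- bot.get_obs(): the state, without advancing time (a new reading comes with each control period).
- bot.capture(name): name is "side" or "top" or "wrist"; returns the picture (384x512x3 uint8, red, green, blue); there is no depth.
- bot.camera_model(name): a dict with "mtx" (3x3 intrinsics, pixels), "dist" ([k1, k2, p1, p2, k3] as OpenCV has them; the pictures are not rectified), "xyz" and "rotation" of the camera in the world. Camera axes: x right, y down, z forward; pixel columns grow to the right and rows downward; lengths in mm; the calibration is good to about 2 mm. A picture is of the moment at which its call begins: read the wrist's pose just before it. camera_model takes no time and is no camera call; for the wrist camera it gives the pose at the moment of the call.
- bot.close_job(): hands the job in; it is judged then, once.
The state is a dict: "time": time; "joint_positions": joint angles; "dq": joint speeds; "tau": joint torques, N m; "tool_pos": TCP position; "tcp_rot": TCP orientation; "contact_force": force on the tool from outside, world axes, zero at the start; "moment": the same for the moment, N m; "grip_width": finger opening in mm; "finger_force": force on a finger pad.
Only numpy, scipy, OpenCV 4.12 (cv2) and the standard library are available. Lean on these libraries where they do the work, as an engineer would, in place of code of your own. Each camera call takes 0.05 s, during which the arm holds its last target. There are 200 camera calls.

## Working session

There is one attempt and no reset: what is moved stays moved. The work goes in short steps, Python scripts to look and compute and a tool call to move; the robot and the scene stay as the last step left them, time stands still between calls to the robot, and variables do not carry over. Pictures are saved under pics/ and viewed, at most 14 in all, crops included, and the job is handed in when it is done.

Besides the shell and the picture viewer there is one more tool, called by a JSON object that holds its "method" and its "body". servo_tool: Moves the arm, as the interface text tells. Its arguments: {"type":"object","properties":{"deltas":{"type":"array"},"fingers":{"type":"number"}},"required":["deltas"]}

```bash
ls; mkdir -p pics; python3 - <<'E'
from plant import bot
import cv2
o=bot.get_obs(); print({k:o[k] for k in('time','tool_pos','tcp_rot','contact_force','grip_width')})
a=[]
for n in('top','side'):
    m=bot.camera_model(n); print(n,m)
    im=bot.capture(n)[:,:,::-1]; cv2.imwrite(f'pics/{n}0.png',im)
E
```

```text
pics
{'time': 0.0, 'tool_pos': array([131.634502  , 507.79051022, 226.03085174]), 'tcp_rot': array([-3.14001623e+00, -2.20900522e-04,  2.88780677e+00]), 'contact_force': array([-0.13127035,  0.42622676,  0.26259211]), 'grip_width': 91.66390601696297}
top {'mtx': array([[383.14336891,   0.        , 250.94451645],
       [  0.        , 383.14336891, 189.00449697],
       [  0.        ,   0.        ,   1.        ]]), 'dist': array([-0.08643555,  0.        ,  0.        ,  0.        ,  0.        ]), 'xyz': array([386.67476406, -22.75072268, 956.17828835]), 'rotation': array([-2.91431401,  0.00520581, -1.72128819])}
side {'mtx': array([[421.98771225,   0.        , 255.27859341],
       [  0.        , 421.98771225, 192.29933336],
       [  0.        ,   0.        ,   1.        ]]), 'dist': array([-0.08342927,  0.        ,  0.        ,  0.        ,  0.        ]), 'xyz': array([383.57552607, 861.16724028, 750.59142225]), 'rotation': array([-2.20207581, -0.00521724, -2.91707143])}
```

View pics/top0.png

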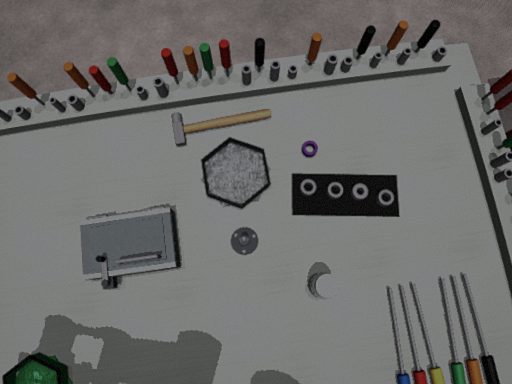

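View pics/side0.png

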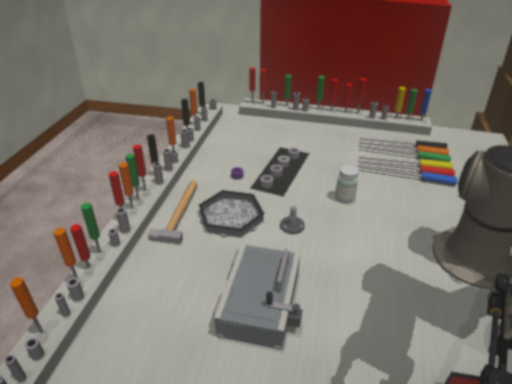

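The top view shows the case at (129,243) with its latch knob near (102,258) and handle at (140,258). The gauge is at (244,240) and the tray at (236,173). Four sleeves lie on the mat at (308,187), (335,190), (360,191) and (386,197). The purple look-alike is at (309,149) and the jar at (322,285).

```bash
cat > h.py <<'E'
import numpy as np, cv2
from scipy.spatial.transform import Rotation as R
from plant import bot
def ray(m,px):
    p=cv2.undistortPoints(np.array(px,float).reshape(-1,1,2),m['mtx'],m['dist']).reshape(-1,2)
    d=np.c_[p,np.ones(len(p))]@R.from_euler('xyz',m['rotation']).as_matrix().T
    return m['xyz'],d
def onz(m,px,z):
    o,d=ray(m,px); return o+d*((z-o[2])/d[:,2])[:,None]
def proj(m,P):
    r=R.from_euler('xyz',m['rotation']).as_matrix().T
    q,_=cv2.projectPoints(np.array(P,float).reshape(-1,1,3),cv2.Rodrigues(r)[0],-r@m['xyz'],m['mtx'],m['dist']); return q.reshape(-1,2)
def two(m1,p1,m2,p2):
    a,d=ray(m1,[p1]);b,e=ray(m2,[p2]);s=np.linalg.lstsq(np.c_[d[0],-e[0]],b-a,rcond=None)[0]
    p,q=a+d[0]*s[0],b+e[0]*s[1]; return (p+q)/2,np.linalg.norm(p-q)
def crop(im,x0,y0,x1,y1,k): return cv2.resize(im[y0:y1,x0:x1],None,fx=k,fy=k,interpolation=cv2.INTER_CUBIC)
E
python3 - <<'E'
from h import *
t=cv2.imread('pics/top0.png'); m=bot.camera_model('top')
g=cv2.cvtColor(t,cv2.COLOR_BGR2GRAY)
# mat
mask=(g<40).astype(np.uint8); mask[:165]=0;mask[225:]=0;mask[:,:280]=0;mask[:,410:]=0
c=max(cv2.findContours(mask,cv2.RETR_EXTERNAL,2)[0],key=cv2.contourArea)
q=cv2.boxPoints(cv2.minAreaRect(c)); print('mat',onz(m,q,0).round(0)[:,:2].tolist())
ins=cv2.drawContours(np.zeros_like(mask),[c],-1,1,-1)
br=((g>70)&(ins>0)).astype(np.uint8)
for k in cv2.findContours(br,cv2.RETR_EXTERNAL,2)[0]:
    if cv2.contourArea(k)>30:
        e=cv2.minEnclosingCircle(k);print('sl',e,onz(m,[e[0]],22).round(1))
# tray rim
mask=(g<40).astype(np.uint8); mask[:130]=0;mask[212:]=0;mask[:,:195]=0;mask[:,275:]=0
c=max(cv2.findContours(mask,cv2.RETR_EXTERNAL,2)[0],key=cv2.contourArea)
mo=cv2.moments(cv2.convexHull(c)); p=[mo['m10']/mo['m00'],mo['m01']/mo['m00']];print('tray',p,onz(m,[p],20))
print('gauge guess',onz(m,[(244.5,240.5)],10))
s=cv2.imread('pics/side0.png')
A=crop(t,75,200,185,295,4);B=crop(s,205,200,315,350,4)[:380*2]
H=max(A.shape[0],600);o=np.zeros((600,890,3),np.uint8);o[:380,:440]=A;o[:600,445:885]=B[:600];
C=crop(t,222,218,268,264,4);o[390:574,:184]=C
cv2.imwrite('pics/c1.png',o[:,:800])
E
```

```text
mat [[629.0, -162.0], [588.0, -437.0], [482.0, -412.0], [524.0, -143.0]]
sl ((385.76470947265625, 196.64706420898438), 7.685293197631836) [[ 530.3 -382.4   22. ]]
sl ((360.0, 190.5), 7.826338291168213) [[ 555.8 -320.8   22. ]]
sl ((335.0, 189.5), 7.762187480926514) [[ 567.9 -258.7   22. ]]
sl ((307.8829650878906, 186.47872924804688), 7.712230205535889) [[ 585.9 -192.5   22. ]]
tray [235.18042723762036, 172.4763650584152] [[650.02480876 -17.34291163  20.        ]]
gauge guess [[477.49286647 -15.49008216  10.        ]]
```

View pics/c1.png

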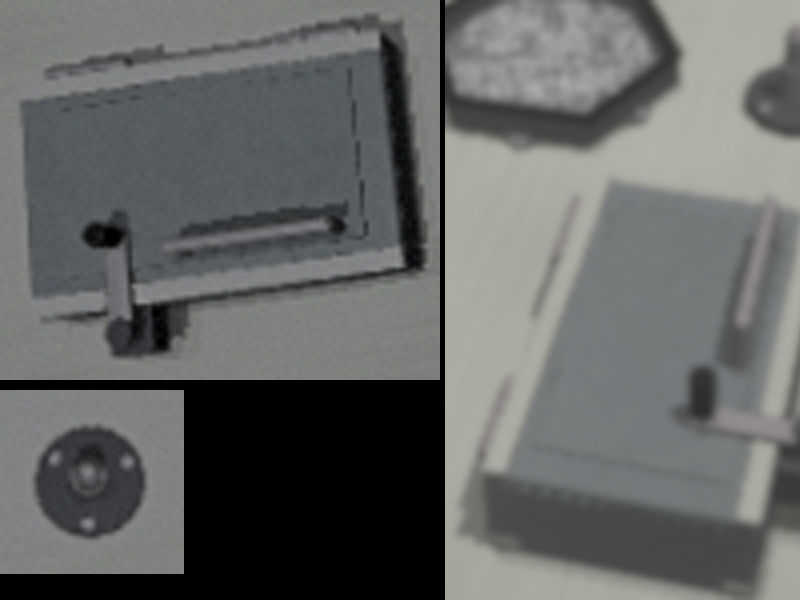

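The crops show the lid corners, the knob at top (95–115,235), the handle bar from (165,247) to (335,225), and the gauge base circle with the pin tip.

```bash
python3 - <<'E'
from h import *
m=bot.camera_model('top');s=bot.camera_model('side')
T=lambda x,y:(75+x/4,200+y/4); S=lambda x,y:(205+(x-445)/4,200+y/4)
L=onz(m,[T(22,100),T(380,30),T(402,265),T(37,298)],63); print('lid',L.round(1).tolist(),L.mean(0))
v=(L[0]-L[1]+L[3]-L[2]);u=L[0]-L[3]+L[1]-L[2];print('yaws',np.degrees(np.arctan2(-v[0],v[1])),np.degrees(np.arctan2(u[1],u[0])))
print('knob',two(m,T(103,235),s,S(703,392)))
print('pivot',two(m,T(120,330),s,S(795,430)))
print('handle',onz(m,[T(165,247),T(340,225)],97),two(m,T(165,247),s,S(741,325)),two(m,T(338,224),s,S(770,205)))
g=cv2.cvtColor(cv2.imread('pics/top0.png'),6)
k=np.zeros_like(g);k[222:262,225:265]=(g<85)[222:262,225:265]
c=max(cv2.findContours(k,cv2.RETR_EXTERNAL,2)[0],key=cv2.contourArea);e=cv2.minEnclosingCircle(c);mo=cv2.moments(c);p=(mo['m10']/mo['m00'],mo['m01']/mo['m00'])
print('gauge',e,p,onz(m,[e[0],p],8),'tip',onz(m,[(222+88/4-.4,218+80/4-.2)],66))
gs=cv2.cvtColor(cv2.imread('pics/side0.png'),6);print(onz(s,[(292,228)],8))
w=bot.camera_model('wrist');o=bot.get_obs();print(w,R.from_euler('xyz',o['tcp_rot']).as_matrix().round(3))
E
```

```text
lid [[565.9, 367.0, 63.0], [576.1, 148.0, 63.0], [437.3, 150.1, 63.0], [448.3, 365.2, 63.0]] [506.86499411 257.54129041  63.        ]
yaws -0.1017615333988759 -0.07088767965095559
knob (array([476.2794677 , 314.79428811,  84.41492946]), np.float64(1.3682476780115627))
pivot (array([425.6077323 , 315.30701656,  68.47412049]), np.float64(4.819378275162251))
handle [[464.07724196 275.11484198  97.        ]
 [462.22495602 175.53667541  97.        ]] (array([464.04289562, 275.92225767,  94.62825818]), np.float64(0.49421242756330186)) (array([464.24272831, 178.75046804,  87.81458984]), np.float64(0.9774888501693422))
gauge ((244.0, 240.5), 13.647443771362305) (244.01296296296297, 240.58734567901232) [[477.86993517 -14.25472889   8.        ]
 [477.65224396 -14.25487281   8.        ]] tip [[478.6177063  -14.77171324  66.        ]]
[[474.19905911   5.35024384   8.        ]]
{'mtx': array([[314.2628401 ,   0.        , 258.34391165],
       [  0.        , 314.2628401 , 195.79026796],
       [  0.        ,   0.        ,   1.        ]]), 'dist': array([-0.03365925,  0.        ,  0.        ,  0.        ,  0.        ]), 'xyz': array([ 51.53864424, 528.27570844, 382.99128697]), 'rotation': array([2.83289717e+00, 1.33281476e-03, 1.31787510e+00])} [[-0.968  0.251 -0.001]
 [ 0.251  0.968 -0.001]
 [ 0.    -0.001 -1.   ]]
```

{"method": "servo_tool", "body": {"deltas": [[[0,0,0],[0,0,9.43]],[[0,0,0],[0,0,9.43]],[[0,0,0],[0,0,9.43]],[[0,0,0],[0,0,9.43]],[[0,0,0],[0,0,9.43]],[[0,0,0],[0,0,9.43]],[[0,0,0],[0,0,9.43]],[[0,0,0],[0,0,9.43]],[[-0.024,0.043,0],[0,0,0]],[[-0.024,0.043,0],[0,0,0]],[[-0.024,0.043,0],[0,0,0]],[[-0.024,0.043,0],[0,0,0]],[[-0.024,0.043,0],[0,0,0]],[[-0.024,0.043,0],[0,0,0]],[[-0.024,0.043,0],[0,0,0]],[[-0.024,0.043,0],[0,0,0]],[[0,0,0],[0,0,0]],[[0,0,0],[0,0,0]]], "fingers": 0.5}}

```text
time: 2.35
tool_pos: [475.3, 316.3, 226.2]
tcp_rot: [-3.14, 0.0, 1.571]
contact_force: [-0.7, 0.9, 1.0]
grip_width: 45.7
finger_force: 0.0
```

```bash
cat >> h.py <<'E'
def snap(n,k=1.5):
    o=bot.get_obs();m=bot.camera_model('wrist');im=bot.capture('wrist')[:,:,::-1].copy()
    cv2.imwrite(f'pics/{n}.png',im); np.save(f'pics/{n}.npy',m,allow_pickle=True)
    print('t',o['time'],'tcp',o['tool_pos'].round(2),'rot',np.degrees(o['tcp_rot']).round(2),'F',o['contact_force'].round(1),'w',round(o['grip_width'],2),'ff',o['finger_force']); return m,im,o
def load(n): return np.load(f'pics/{n}.npy',allow_pickle=True).item(), cv2.imread(f'pics/{n}.png')
E
python3 - <<'E'
from h import *
snap('w1')
E
```

```text
t 2.35 tcp [475.29 316.29 226.21] rot [-1.7992e+02  1.0000e-02  8.9990e+01] F [-0.7  0.9  1. ] w 45.68 ff 0.0
```

View pics/w1.png

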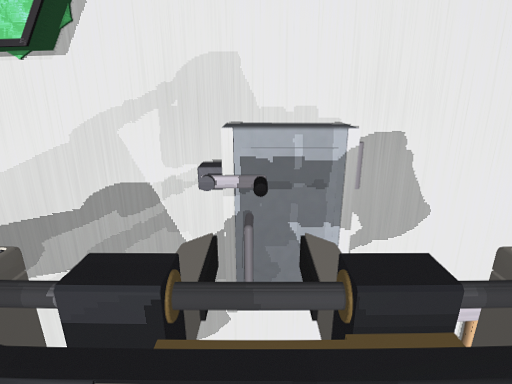

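The wrist view shows the knob at (260,186), the pivot at (208,183), the handle bar at (249,215–280), the lid's +y edge at row 125, and its side edges at columns 222 and 357.

```bash
python3 - <<'E'
from h import *
m,im=load('w1'); m=np.load('pics/w1.npy',allow_pickle=True).item()
print('knob top',onz(m,[(260,185)],96),'pivot',onz(m,[(208,183)],76))
print('lid y+ corners',onz(m,[(223,125),(355,125)],63))
print('handle',onz(m,[(249,215),(249,280)],97))
E
```

```text
knob top [[476.59527683 317.57706635  96.        ]] pivot [[423.97411964 313.99770199  76.        ]]
lid y+ corners [[439.61803189 370.52436029  63.        ]
 [571.7409447  370.83147359  63.        ]]
handle [[465.9412919  287.48882655  97.        ]
 [465.31256641 214.53371629  97.        ]]
```

{"method": "servo_tool", "body": {"deltas": [[[0,0.0015,0.045],[0,0,0]],[[0,0,0.045],[0,0,0]],[[0,0,0.035],[0,0,0]],[[0,0,0.015],[0,0,0]],[[0,0,0.01],[0,0,0]],[[0,0,0],[0,0,0]]]}}

```text
time: 3.15
tool_pos: [477.4, 316.7, 77.2]
tcp_rot: [3.141, -0.0, 1.572]
contact_force: [1.1, -1.2, -0.2]
grip_width: 45.9
finger_force: 0.0
```

{"method": "servo_tool", "body": {"deltas": [[[0,0,0],[0,0,0]],[[0,0,0],[0,0,0]],[[0,0,0],[0,0,0]],[[0,0,0],[0,0,0]],[[0,0,0],[0,0,0]]], "fingers": 0}}

```text
time: 3.78
tool_pos: [476.9, 316.3, 76.9]
tcp_rot: [-3.141, 0.0, 1.571]
contact_force: [-2.6, -1.2, 3.4]
grip_width: 13.2
finger_force: 30.0
```

{"method": "servo_tool", "body": {"deltas": [[[0.0109,-0.0011,0],[0,0,0]],[[0.0105,-0.0032,0],[0,0,0]],[[0.0097,-0.0053,0],[0,0,0]],[[0.0084,-0.0071,0],[0,0,0]],[[0.0068,-0.0086,0],[0,0,0]],[[0.005,-0.0098,0],[0,0,0]],[[0.0029,-0.0106,0],[0,0,0]],[[0.0008,-0.0109,0],[0,0,0]],[[0,0,0],[0,0,0]],[[0,0,0],[0,0,0]],[[0,0,0],[0,0,0]]]}}

```text
time: 5.15
tool_pos: [423.0, 380.1, 78.0]
tcp_rot: [3.133, -0.016, 1.571]
contact_force: [2.5, 31.4, -9.7]
grip_width: 10.9
finger_force: 33.8
```

{"method": "servo_tool", "body": {"deltas": [[[0,0,0],[0,0,0]],[[0,0,0],[0,0,0]],[[0,0,-0.02],[0,0,0]],[[0,0,-0.04],[0,0,0]],[[0,0,-0.04],[0,0,0]],[[0,0,0],[0,0,0]]], "fingers": 0.35}}

```text
time: 5.9
tool_pos: [422.2, 372.2, 179.8]
tcp_rot: [3.136, -0.004, 1.571]
contact_force: [-0.5, 0.7, -0.1]
grip_width: 31.9
finger_force: 0.0
```

```bash
python3 - <<'E'
from h import *
snap('w2')
E
```

```text
t 5.9 tcp [422.16 372.16 179.83] rot [179.69  -0.21  89.99] F [-0.5  0.7 -0.1] w 31.93 ff 0.0
```

View pics/w2.png

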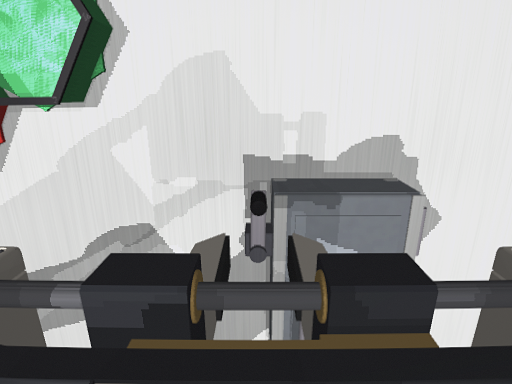

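The bar now points to +y: the knob is at (258,203) and the pivot at (257,254). I'll check the angle.

```bash
python3 - <<'E'
from h import *
m,im=load('w2')
a=onz(m,[(258,203)],98)[0];b=onz(m,[(257.5,254)],77)[0];print(a,b,np.arctan2(a[1]-b[1],a[0]-b[0]))
print(onz(m,[(272,180),(408,180)],63))
E
```

```text
[422.27200006 372.37641107  98.        ] [421.92505803 315.55088069  77.        ] 1.5646910125776854
[[435.02869705 382.3152624   63.        ]
 [558.82971794 382.33622773  63.        ]]
```

{"method": "servo_tool", "body": {"deltas": [[[-0.0355,0.0107,0],[0,0,0]],[[-0.0355,0.0107,0],[0,0,0]],[[-0.0355,0.0107,0],[0,0,0]],[[-0.0355,0.0107,0],[0,0,0]],[[0,0,0],[0,0,0]],[[0,0,0.04],[0,0,0]],[[0,0,0.04],[0,0,0]],[[0,0,0.015],[0,0,0]],[[0,0,0.007],[0,0,0]],[[0,0,0],[0,0,0]]]}}

```text
time: 7.2
tool_pos: [463.9, 229.7, 75.1]
tcp_rot: [3.141, -0.0, 1.571]
contact_force: [0.0, 0.6, -0.1]
grip_width: 32.3
finger_force: 0.0
```

{"method": "servo_tool", "body": {"deltas": [[[0,0,0],[0,0,0]],[[0,0,0],[0,0,0]],[[0,0,0],[0,0,0]],[[0,0,0],[0,0,0]]], "fingers": 0}}

```text
time: 7.7
tool_pos: [464.8, 229.5, 75.4]
tcp_rot: [3.139, -0.001, 1.571]
contact_force: [3.8, -0.8, 1.5]
grip_width: 7.9
finger_force: 30.0
```

{"method": "servo_tool", "body": {"deltas": [[[0,0.0048,-0.0108],[0,0,0]],[[0,0.0058,-0.0106],[0,0,0]],[[0,0.0068,-0.0098],[0,0,0]],[[0,0.0078,-0.0091],[0,0,0]],[[0,0.0086,-0.0083],[0,0,0]],[[0,0.0095,-0.0073],[0,0,0]],[[0,0.0101,-0.0064],[0,0,0]],[[0,0.0107,-0.0053],[0,0,0]],[[0,0.0111,-0.0042],[0,0,0]],[[0,0.0116,-0.0031],[0,0,0]],[[0,0.0118,-0.0019],[0,0,0]],[[0,0.012,-0.0008],[0,0,0]],[[0,0.0119,0.0005],[0,0,0]],[[0,0.0118,0.0016],[0,0,0]],[[0,0.0117,0.0028],[0,0,0]],[[0,0.0113,0.004],[0,0,0]],[[0,0,0],[0,0,0]],[[0,0,0],[0,0,0]],[[0,0,0],[0,0,0]],[[0,0,0],[0,0,0]]]}}

```text
time: 10.2
tool_pos: [622.1, 228.9, 144.2]
tcp_rot: [3.138, 0.0, 1.571]
contact_force: [4.0, -3.1, 4.1]
grip_width: 7.6
finger_force: 30.0
```

{"method": "servo_tool", "body": {"deltas": [[[0,0,0],[0,0,0]],[[0,0,0],[0,0,0]],[[0,0,0],[0,0,0]],[[0,0,-0.01],[0,0,0]],[[0,0,-0.03],[0,0,0]],[[0,0,-0.05],[0,0,0]],[[0,0,-0.05],[0,0,0]],[[0,0,0],[0,0,0]]], "fingers": 0.2}}

```text
time: 11.2
tool_pos: [622.5, 229.9, 289.6]
tcp_rot: [3.131, -0.003, 1.571]
contact_force: [-0.5, -0.8, 0.0]
grip_width: 18.5
finger_force: 0.0
```

```bash
python3 - <<'E'
from h import *
o=bot.get_obs();print(o['tool_pos'],o['contact_force'])
s=bot.capture('side')[:,:,::-1];t=bot.capture('top')[:,:,::-1]
cv2.imwrite('pics/s3.png',np.hstack([crop(s,180,100,360,360,2),crop(t,70,130,290,390,2)])[:600,:800])
E
```

```text
[622.47353605 229.92477808 289.61171983] [-0.45461593 -0.8356707   0.01492971]Traceback (most recent call last):
  File "<stdin>", line 4, in <module>
    return _nx.concatenate(arrs, 1, dtype=dtype, casting=casting)
           ~~~~~~~~~~~~~~~^^^^^^^^^^^^^^^^^^^^^^^^^^^^^^^^^^^^^^^
ValueError: all the input array dimensions except for the concatenation axis must match exactly, but along dimension 0, the array at index 0 has size 520 and the array at index 1 has size 508
```

{"method": "servo_tool", "body": {"deltas": [[[-0.0421,-0.0206,0],[0,0,0]],[[-0.0421,-0.0206,0],[0,0,0]],[[-0.0421,-0.0206,0],[0,0,0]],[[-0.0421,-0.0206,0],[0,0,0]],[[-0.0421,-0.0206,0],[0,0,0]],[[-0.0421,-0.0206,0],[0,0,0]],[[-0.0421,-0.0206,0],[0,0,0]],[[0,0,0.045],[0,0,0]],[[0,0,0.045],[0,0,0]],[[0,0,0],[0,0,0]],[[0,0,0],[0,0,0]],[[0,0,0],[0,0,0]]], "fingers": 0.7}}

```text
time: 12.8
tool_pos: [477.7, -65.5, 195.0]
tcp_rot: [3.139, 0.001, 1.572]
contact_force: [-0.4, 1.2, 0.2]
grip_width: 64.4
finger_force: 0.0
```

```bash
python3 - <<'E'
from h import *
m,w,o=snap('w4')
t=bot.capture('top')[:,:,::-1];cv2.imwrite('pics/t4.png',t)
g=np.zeros((384,1024,3),np.uint8);g[:,:512]=w;g[:,512:]=t
cv2.imwrite('pics/v4.png',cv2.resize(g,(800,300)))
E
```

```text
t 12.8 tcp [477.75 -65.47 195.  ] rot [1.7984e+02 4.0000e-02 9.0040e+01] F [-0.4  1.2  0.2] w 64.4 ff 0.0
```

View pics/v4.png

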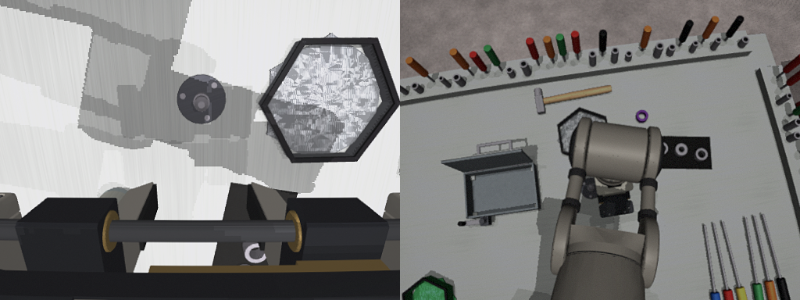

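The lid stands open with the handle behind it, and the gauge base is at about (257,128) in the wrist picture. I'll measure it.

```bash
python3 - <<'E'
from h import *
m,w=load('w4'); g=cv2.cvtColor(w,6)
roi=g[88:168,217:300]
for th in(60,70,80):
    k=np.zeros_like(g);k[88:168,217:300]=(roi<th)*255
    c=max(cv2.findContours(k,cv2.RETR_EXTERNAL,2)[0],key=cv2.contourArea)
    e=cv2.fitEllipse(cv2.convexHull(c));print(th,e,onz(m,[e[0]],10).round(2))
cv2.imwrite('pics/g4.png',crop(w,217,88,300,168,7))
E
```

```text
60 ((249.42857360839844, 140.7142791748047), (2.629823684692383, 5.949991226196289), 124.09929656982422) [[468.51 -29.96  10.  ]]
70 ((256.6352844238281, 127.7599105834961), (58.75503158569336, 62.49345397949219), 109.34351348876953) [[476.31 -16.15  10.  ]]
80 ((256.8712463378906, 127.59583282470703), (59.38136291503906, 63.15507507324219), 106.51762390136719) [[476.57 -15.97  10.  ]]
```

View pics/g4.png

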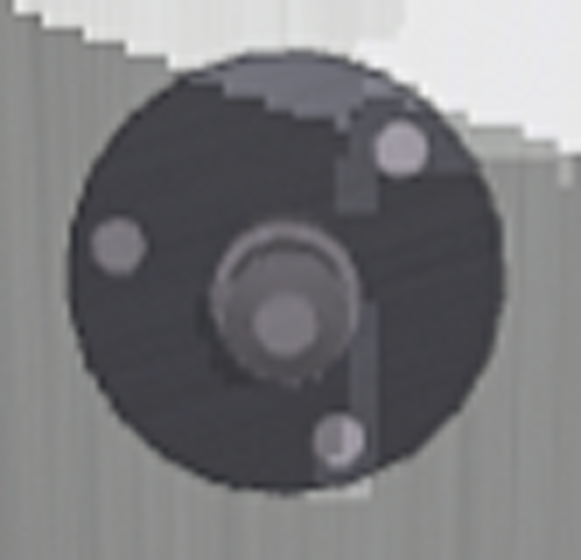

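The crop shows the base circle centred at (257.5,126.2) and the pin tip at (257.3,133.9). Next I'll go over the first sleeve with the same offset.

```bash
python3 - <<'E'
from h import *
m,w=load('w4')
print(onz(m,[(257.5,126.2)],10),onz(m,[(257.3,133.9)],69), onz(m,[(257.0,131)],38))
E
```

```text
[[477.23777568 -14.50432493  10.        ]] [[477.03691293 -15.84308714  69.        ]] [[476.73570032 -16.59127066  38.        ]]
```

{"method": "servo_tool", "body": {"deltas": [[[-0.045,0.027,0],[0,0,0]],[[-0.045,0.027,0],[0,0,0]],[[-0.045,0.027,0],[0,0,0]],[[-0.043,0.027,0],[0,0,0]],[[0,0,0],[0,0,0]],[[0,0,0],[0,0,0]],[[0,0,0],[0,0,0]]]}}

```text
time: 13.78
tool_pos: [584.6, -242.2, 194.0]
tcp_rot: [3.141, -0.0, 1.572]
contact_force: [-0.2, 0.5, 0.5]
grip_width: 63.9
finger_force: 0.0
```

```bash
python3 - <<'E'
from h import *
m,w,o=snap('w5'); g=cv2.cvtColor(w,6)
c0=proj(m,[[586,-192,24]])[0];print(c0)
x,y=c0.astype(int);cv2.imwrite('pics/g5.png',crop(w,x-60,y-60,x+60,y+60,5))
E
```

```text
t 13.775 tcp [ 584.59 -242.18  194.01] rot [ 1.7998e+02 -1.0000e-02  9.0080e+01] F [-0.2  0.5  0.5] w 63.88 ff 0.0
[259.84259166 128.48536038]
```

View pics/g5.png

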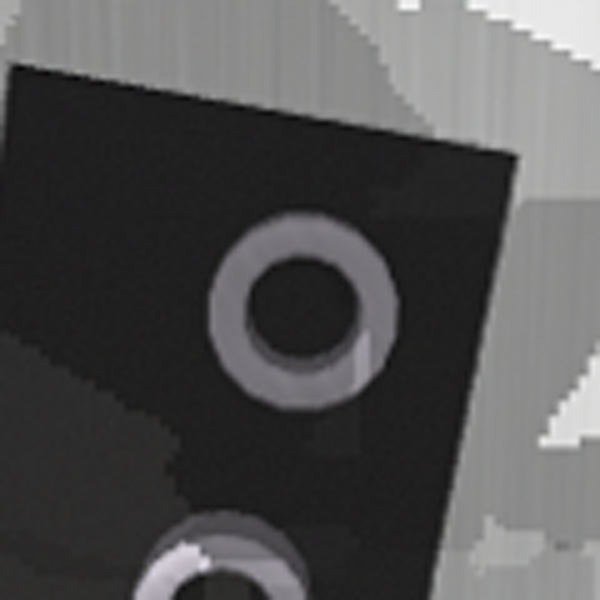

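The crop shows the first sleeve's top ring centred at about (259.2,129.8). The bore-to-outer ratio is 114/190, so the bore is 24 mm and it looks worn. I'll grasp it.

{"method": "servo_tool", "body": {"deltas": [[[0.0488,0.0008,0],[0,0,0]],[[0,0,0.05],[0,0,0]],[[0,0,0.05],[0,0,0]],[[0,0,0.045],[0,0,0]],[[0,0,0.026],[0,0,0]],[[0,0,0.015],[0,0,0]],[[0,0,0],[0,0,0]],[[0,0,0],[0,0,0]]]}}

```text
time: 14.82
tool_pos: [586.5, -194.8, 8.8]
tcp_rot: [3.139, 0.001, 1.571]
contact_force: [0.5, -0.0, 0.1]
grip_width: 64.4
finger_force: 0.0
```

{"method": "servo_tool", "body": {"deltas": [[[0,0,0],[0,0,0]],[[0,0,0],[0,0,0]],[[0,0,0],[0,0,0]],[[0,0,0],[0,0,0]],[[0,0,0],[0,0,0]]], "fingers": 0.2}}

```text
time: 15.45
tool_pos: [585.8, -194.6, 7.8]
tcp_rot: [3.141, 0.0, 1.571]
contact_force: [-0.1, 0.2, 3.6]
grip_width: 38.9
finger_force: 30.0
```

```bash
cat >> h.py <<'E'
# camera in tool frame, averaged; pose from commanded TCP (tool down, yaw 90)
def camcmd(x,y,z,m,T): 
    n=dict(m); Rt=R.from_euler('xyz',[np.pi,0,np.pi/2]); n['xyz']=np.array([x,y,z])+Rt.apply(T[0]); n['rotation']=(Rt*R.from_rotvec(T[1])).as_euler('xyz'); return n
E
python3 - <<'E'
from h import *
tc={'w1':([475.29,316.29,226.21],[-179.92,.01,89.99]),'w4':([477.75,-65.47,195],[179.84,.04,90.04]),'w5':([584.59,-242.18,194.01],[179.98,-.01,90.08]),'w2':([422.16,372.16,179.83],[179.69,-.21,89.99])}
t=[];r=[]
for n,(p,e) in tc.items():
    m,_=load(n);Rt=R.from_euler('xyz',e,degrees=True)
    t.append(Rt.inv().apply(m['xyz']-p)); r.append((Rt.inv()*R.from_euler('xyz',m['rotation'])).as_rotvec()); print(t[-1].round(2),r[-1].round(4))
T=np.array([np.mean(t,0),np.mean(r,0)]);np.save('T.npy',T)
m,_=load('w4');a=camcmd(476.6,-65.5,193.4,m,T);b=camcmd(584.6,-243.5,193.4,m,T)
print('gauge',onz(a,[(257.5,126.2)],10),onz(a,[(257.3,133.9)],69)); print('sl',onz(b,[(259.2,129.8)],24))
_,w=load('w5');g=cv2.cvtColor(w,6);k=np.zeros_like(g);k[100:160,235:285]=(g[100:160,235:285]>70)*255
c=max(cv2.findContours(k,cv2.RETR_EXTERNAL,2)[0],key=cv2.contourArea);e=cv2.fitEllipse(cv2.convexHull(c));print(e,onz(b,[e[0]],24))
E
```

```text
[  82.14   -0.17 -156.84] [-0.2425 -0.2422  1.5563]
[  82.14   -0.18 -156.84] [-0.2426 -0.2421  1.5563]
[  82.13   -0.17 -156.85] [-0.2425 -0.2422  1.5563]
[ 8.2130e+01 -1.5000e-01 -1.5688e+02] [-0.2425 -0.2421  1.5563]
gauge [[475.59781742 -14.2559209   10.        ]] [[475.56603262 -15.60047496  69.        ]]
sl [[ 585.37112742 -194.60425176   24.        ]]
((259.1474609375, 130.0482940673828), (37.67082977294922, 38.90913391113281), 177.704833984375) [[ 585.31780535 -194.85488781   24.        ]]
```

{"method": "servo_tool", "body": {"deltas": [[[0,0,-0.04],[0,0,0]],[[0,0,-0.05],[0,0,0]],[[0.03604,-0.02195,0],[0,0,0]],[[0.03604,-0.02195,0],[0,0,0]],[[0.03604,-0.02195,0],[0,0,0]],[[0.03604,-0.02195,0],[0,0,0]],[[0.03604,-0.02195,0],[0,0,0]],[[0,0,0],[0,0,0]],[[0,0,0],[0,0,0]],[[0,0,0],[0,0,0]],[[0,0,0],[0,0,0]]]}}

```text
time: 16.82
tool_pos: [476.2, -15.1, 97.3]
tcp_rot: [3.142, -0.0, 1.57]
contact_force: [-0.5, 0.1, -2.3]
grip_width: 38.4
finger_force: 30.0
```

```bash
python3 - <<'E'
from h import *
m,w,o=snap('w6')
s=bot.capture('side')[:,:,::-1];
v=np.zeros((600,800,3),np.uint8);v[:,:]=0
v[:300,:400]=cv2.resize(w,(400,300));v[:600,400:]=crop(s,255,170,335,290,5)[:600,:400]
cv2.imwrite('pics/v6.png',v)
E
```

```text
t 16.825 tcp [476.19 -15.09  97.25] rot [180.    -0.    89.96] F [-0.5  0.1 -2.3] w 38.42 ff 29.99968767631799
```

View pics/v6.png

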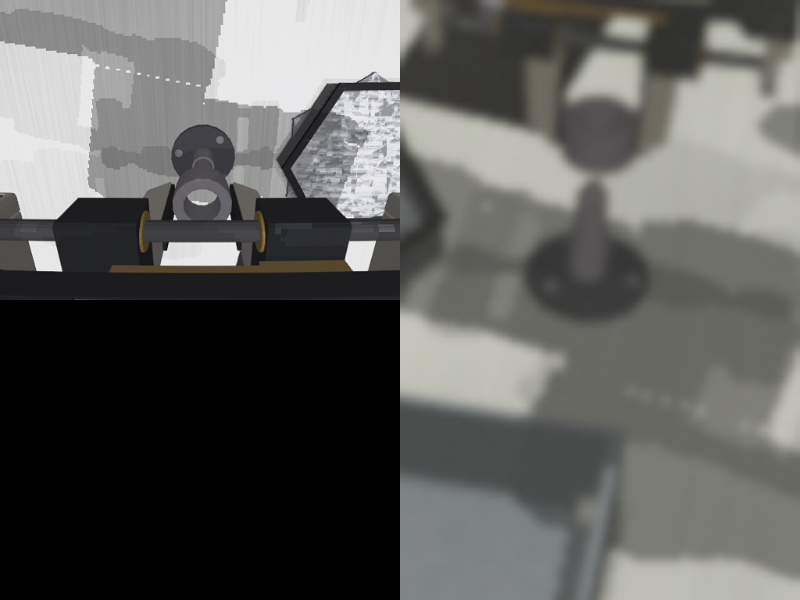

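The wrist picture shows the held sleeve's ring at about (202,197) of 400 px, in line with the gauge base. In the side crop it hangs above the pin, slightly to the right. I'll compute both offsets.

```bash
python3 - <<'E'
from h import *
T=np.load('T.npy');m,w=load('w6');a=camcmd(475.65,-14.5,97.4,m,T);g=cv2.cvtColor(w,6)
k=np.zeros_like(g);s=(slice(205,275),slice(212,306));k[s]=((g[s]>75)&(g[s]<140))*255
cv2.imwrite('pics/g6.png',np.hstack([crop(w,200,150,315,280,4)[:, :460]]))
P=proj(a,[[475.65,-14.5,114],[475.65,-14.5,90],[475.6,-14.5,10],[475.65,-14.5,69]]);print(P.round(1), ((P-[200,150]+.5)*4).round(0))
S=bot.camera_model('side');Q=proj(S,[[475.65,-14.5,102],[475.6,-14.5,69],[475.6,-14.5,10]]);print(((Q-[255,170]+.5)*5).round(1)+[400,0])
E
```

```text
[[258.5 266.3]
 [258.5 244.8]
 [258.4 200.7]
 [258.5 230. ]] [[236. 467.]
 [236. 381.]
 [235. 205.]
 [236. 322.]]
[[601.  129.7]
 [597.3 180.1]
 [590.8 265.9]]
```

View pics/g6.png

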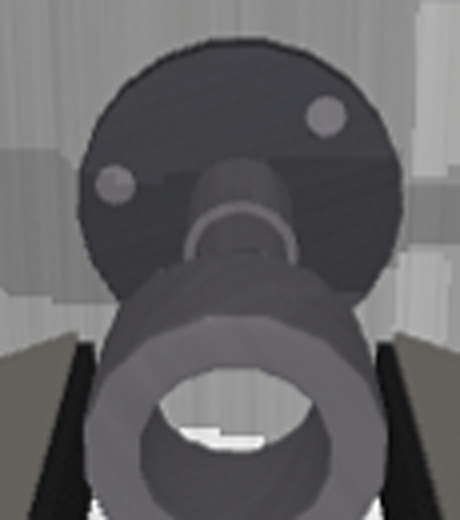

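```bash
python3 - <<'E'
from h import *
T=np.load('T.npy');m,w=load('w6');a=camcmd(475.65,-14.5,97.4,m,T)
f=lambda P:((proj(a,P)-[200,150]+.5)*4).round(1).tolist()
y=-14.5
for n,r,z,obs in(('base top',34,10,38),('step top',10.5,38,202),('thick base top',10.5,10,158),('sleeve outer',20,114,315),('bore top',12,114,367),):
    p=f([[475.65,y+r,z],[475.65,y+r+1,z]]);print(n,p[0][1],'obs',obs,'mm off',(obs-p[0][1])/(p[1][1]-p[0][1]))
E
```

```text
base top 41.0 obs 38 mm off 0.6
step top 199.1 obs 202 mm off -0.5471698113207576
thick base top 155.6 obs 158 mm off -0.500000000000003
sleeve outer 321.7 obs 315 mm off 0.8815789473684235
bore top 381.3 obs 367 mm off 1.9324324324324251
```

{"method": "servo_tool", "body": {"deltas": [[[-0.0006,0.0009,0.01],[0,0,0]],[[0,0,0.01],[0,0,0]],[[0,0,0.01],[0,0,0]],[[0,0,0.01],[0,0,0]],[[0,0,0.009],[0,0,0]],[[0,0,0],[0,0,0]],[[0,0,0],[0,0,0]]]}}

```text
time: 17.8
tool_pos: [476.9, -15.0, 48.6]
tcp_rot: [3.141, -0.0, 1.571]
contact_force: [-0.0, 0.2, -1.8]
grip_width: 38.8
finger_force: 30.0
```

{"method": "servo_tool", "body": {"deltas": [[[0,0,0.006],[0,0,0]],[[0,0,0.006],[0,0,0]],[[0,0,0.006],[0,0,0]],[[0,0,0],[0,0,0]],[[0,0,0],[0,0,0]]]}}

```text
time: 18.42
tool_pos: [476.7, -15.0, 30.4]
tcp_rot: [-3.141, -0.0, 1.571]
contact_force: [-0.2, -0.6, -2.0]
grip_width: 39.0
finger_force: 30.0
```

{"method": "servo_tool", "body": {"deltas": [[[0,0,0.005],[0,0,0]],[[0,0,0.004],[0,0,0]],[[0,0,0.003],[0,0,0]],[[0,0,0.001],[0,0,0]],[[0,0,0],[0,0,0]],[[0,0,0],[0,0,0]]]}}

```text
time: 19.18
tool_pos: [476.6, -14.9, 17.7]
tcp_rot: [-3.142, -0.0, 1.571]
contact_force: [-2.7, 0.3, 6.2]
grip_width: 38.6
finger_force: 30.0
```

{"method": "servo_tool", "body": {"deltas": [[[0,0,0],[0,0,0]],[[0,0,0],[0,0,0]],[[0,0,0],[0,0,0]],[[0,0,0],[0,0,0]],[[0,0,0],[0,0,0]],[[0,0,0],[0,0,0]],[[0,0,0],[0,0,0]]], "fingers": 0.6}}

```text
time: 20.05
tool_pos: [476.8, -15.0, 17.4]
tcp_rot: [3.141, -0.0, 1.571]
contact_force: [0.1, 0.7, 0.1]
grip_width: 55.3
finger_force: 0.0
```

```bash
python3 - <<'E'
from h import *
T=np.load('T.npy')
m,w,o=snap('w7');a=camcmd(476.55,-15.1,17.4,m,T)
cv2.imwrite('pics/g7.png',crop(w,180,170,340,330,3)); print(proj(a,[[476.55,-15.1,34],[476.55,-15.1,69]]))
E
```

```text
t 20.05 tcp [476.75 -14.96  17.41] rot [ 1.7999e+02 -1.0000e-02  9.0020e+01] F [0.1 0.7 0.1] w 55.29 ff 0.0
[[258.50339033 266.26517803]
 [258.55467679 311.34074534]]
```

View pics/g7.png

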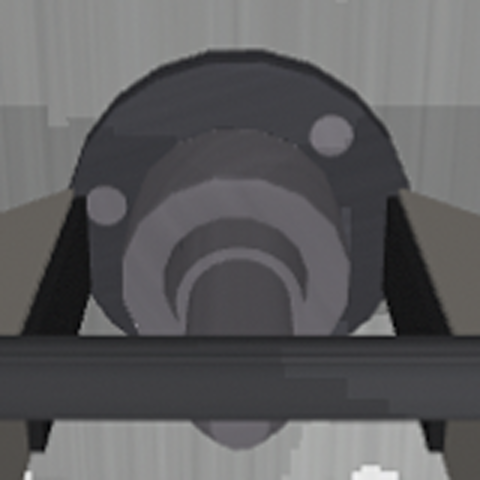

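The crop shows the sleeve flat on the base with the step ring visible inside its bore, so it is worn. I'll work out the remaining centre offset for the next ones.

```bash
python3 - <<'E'
from h import *
T=np.load('T.npy');m,w=load('w7');a=camcmd(476.55,-15.1,17.4,m,T)
y=-15.1
for n,r,z,obs in(('base top',34,10,52),('sleeve outer',20,34,178),('bore top',12,34,218),('step top',10.5,38,247),('sleeve foot',20,10,128)):
    p=((proj(a,[[476.55,y+r,z],[476.55,y+r+1,z]])-[180,170]+.5)*3);print(n,p[0][1].round(1),'obs',obs,'mm off',(obs-p[0][1])/(p[1][1]-p[0][1]))
E
```

```text
base top 56.5 obs 52 mm off 0.846806259658299
sleeve outer 181.3 obs 178 mm off 0.5733313719488674
bore top 226.0 obs 218 mm off 1.444344534388672
step top 245.6 obs 247 mm off -0.24971666484930227
sleeve foot 128.7 obs 128 mm off 0.14456594384798274
```

{"method": "servo_tool", "body": {"deltas": [[[0,0,0],[0,0,0]],[[0,0,0],[0,0,0]],[[0,0,0],[0,0,0]],[[0,0,0],[0,0,0]],[[0,0,-0.02],[0,0,0]],[[0,0,-0.04],[0,0,0]],[[0,0,-0.04],[0,0,0]],[[0,0,0],[0,0,0]]], "fingers": 0.2}}

```text
time: 21.1
tool_pos: [478.4, -15.3, 119.9]
tcp_rot: [3.136, 0.001, 1.571]
contact_force: [0.2, 0.1, -1.5]
grip_width: 38.7
finger_force: 30.0
```

{"method": "servo_tool", "body": {"deltas": [[[-0.0128,0.0431,0],[0,0,0]],[[-0.0128,0.0431,0],[0,0,0]],[[-0.0128,0.0431,0],[0,0,0]],[[-0.0126,0.0432,0],[0,0,0]],[[0,0,0],[0,0,0]],[[0,0,0.04],[0,0,0]],[[0,0,0.04],[0,0,0]],[[0,0,0.015],[0,0,0]],[[0,0,0.006],[0,0,0]],[[0,0,0],[0,0,0]],[[0,0,0],[0,0,0]]]}}

```text
time: 22.48
tool_pos: [650.2, -66.1, 18.0]
tcp_rot: [3.139, 0.0, 1.571]
contact_force: [0.7, 0.7, -0.7]
grip_width: 39.0
finger_force: 30.0
```

{"method": "servo_tool", "body": {"deltas": [[[0,0,0],[0,0,0]],[[0,0,0],[0,0,0]],[[0,0,0],[0,0,0]],[[0,0,-0.04],[0,0,0]],[[0,0,-0.06],[0,0,0]],[[-0.04,-0.0136,-0.04],[0,0,0]],[[-0.041,-0.0136,-0.037],[0,0,0]],[[-0.041,-0.0136,0],[0,0,0]],[[-0.041,-0.0136,0],[0,0,0]],[[-0.041,-0.0136,0],[0,0,0]],[[-0.0409,-0.01365,0],[0,0,0]],[[0,0,0],[0,0,0]],[[0,0,0],[0,0,0]],[[0,0,0],[0,0,0]]], "fingers": 0.5}}

```text
time: 24.22
tool_pos: [568.2, -309.6, 193.5]
tcp_rot: [3.141, -0.0, 1.573]
contact_force: [0.4, 0.1, 0.5]
grip_width: 45.4
finger_force: 0.0
```

```bash
cat >> h.py <<'E'
def ring(n,x,y,z,ex,ey):  # measure sleeve top ring near expected (ex,ey) from cmd pose
    T=np.load('T.npy');m,w=load(n);a=camcmd(x,y,z,m,T);g=cv2.cvtColor(w,6)
    u,v=proj(a,[[ex,ey,24]])[0].astype(int);s=(slice(max(v-45,0),v+45),slice(u-45,u+45))
    k=np.zeros_like(g);k[s]=(g[s]>70)*255
    k=cv2.morphologyEx(k,cv2.MORPH_CLOSE,np.ones((3,3)))
    C,H=cv2.findContours(k,cv2.RETR_CCOMP,2)
    for i,c in enumerate(C):
        A=cv2.contourArea(c)
        if H[0][i][3]<0 and 500<A<2500:
            e=cv2.fitEllipse(cv2.convexHull(c));h=[cv2.contourArea(d) for j,d in enumerate(C) if H[0][j][3]==i]
            print('ring',np.round(e[0],1),np.round(e[1],1),'pos',onz(a,[e[0]],24).round(1)[0],'bore/outer',(max(h+[0])/A)**.5)
E
python3 - <<'E'
from h import *
m,w,o=snap('w8')
ring('w5',584.6,-243.5,193.4,585.3,-194.7)
ring('w8',567.4,-311.0,193.4,567.4,-260.9)
print('moved?');t=bot.capture('top')[:,:,::-1];cv2.imwrite('pics/t8.png',t)
E
```

```text
t 24.225 tcp [ 568.15 -309.6   193.49] rot [ 1.7999e+02 -2.0000e-02  9.0100e+01] F [0.4 0.1 0.5] w 45.44 ff 0.0
ring [259.1 130. ] [37.7 38.9] pos [ 585.3 -194.9   24. ] bore/outer 0.6151843529702536Traceback (most recent call last):
  File "<stdin>", line 3, in <module>
  File "h.py", line 34, in ring
    e=cv2.fitEllipse(cv2.convexHull(c));h=[cv2.contourArea(d) for j,d in enumerate(C) if H[0][j][3]==i]
cv2.error: OpenCV(4.12.0) /io/opencv/modules/imgproc/src/shapedescr.cpp:361: error: (-201:Incorrect size of input array) There should be at least 5 points to fit the ellipse in function 'fitEllipseNoDirect'
```

```bash
sed -i 's/v-45,0),v+45),slice(u-45,u+45)/v-32,0),v+32),slice(u-32,u+32)/; s/and 500<A<2500:/and 500<A<2500 and len(cv2.convexHull(c))>6:/' h.py; python3 - <<'E'
from h import *
ring('w5',584.6,-243.5,193.4,585.3,-194.7)
ring('w8',567.4,-311.0,193.4,567.4,-260.9)
m,w=load('w8');cv2.imwrite('pics/g8.png',crop(w,130,0,400,280,2))
E
```

```text
ring [259.1 130. ] [37.7 38.9] pos [ 585.3 -194.9   24. ] bore/outer 0.6151843529702536
ring [257.8 128.9] [37.8 38.8] pos [ 566.8 -261.2   24. ] bore/outer 0.6178548408133959
```

View pics/g8.png

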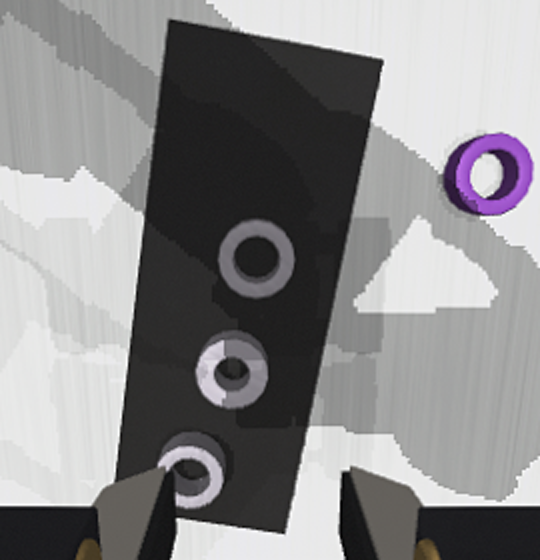

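The picture shows sleeves at crop (256,258) with a wide bore, so worn, and at (232,370) and (190,475) with narrower bores. The purple look-alike is at (488,173). I'll pick up sleeve 2.

{"method": "servo_tool", "body": {"deltas": [[[0.0499,-0.0006,0],[0,0,0]],[[0,0,0.05],[0,0,0]],[[0,0,0.05],[0,0,0]],[[0,0,0.045],[0,0,0]],[[0,0,0.026],[0,0,0]],[[0,0,0.015],[0,0,0]],[[0,0,0],[0,0,0]],[[0,0,0],[0,0,0]]], "fingers": 0.7}}

```text
time: 25.28
tool_pos: [568.0, -261.2, 8.8]
tcp_rot: [3.14, 0.001, 1.571]
contact_force: [0.2, -0.1, 0.4]
grip_width: 64.0
finger_force: 0.0
```

{"method": "servo_tool", "body": {"deltas": [[[0,0,0],[0,0,0]],[[0,0,0],[0,0,0]],[[0,0,0],[0,0,0]],[[0,0,0],[0,0,0]],[[0,0,0],[0,0,0]]], "fingers": 0.2}}

```text
time: 25.9
tool_pos: [567.2, -261.0, 7.8]
tcp_rot: [3.141, 0.0, 1.571]
contact_force: [-0.8, -0.4, 4.6]
grip_width: 39.3
finger_force: 30.0
```

{"method": "servo_tool", "body": {"deltas": [[[0,0,-0.04],[0,0,0]],[[0,0,-0.05],[0,0,0]],[[0.04098,-0.01495,0],[0,0,0]],[[0.04098,-0.01495,0],[0,0,0]],[[0.04098,-0.01495,0],[0,0,0]],[[0.04098,-0.01495,0],[0,0,0]],[[0.04098,-0.01495,0],[0,0,0]],[[0.041,-0.01495,0],[0,0,0]],[[0,0,0],[0,0,0]],[[0,0,0],[0,0,0]],[[0,0,0],[0,0,0]]]}}

```text
time: 27.28
tool_pos: [477.8, -16.0, 97.3]
tcp_rot: [3.141, 0.0, 1.57]
contact_force: [-0.3, 0.4, -1.4]
grip_width: 38.9
finger_force: 30.0
```

{"method": "servo_tool", "body": {"deltas": [[[0,0,0.01],[0,0,0]],[[0,0,0.01],[0,0,0]],[[0,0,0.01],[0,0,0]],[[0,0,0.01],[0,0,0]],[[0,0,0.009],[0,0,0]],[[0,0,0],[0,0,0]],[[0,0,0],[0,0,0]]]}}

```text
time: 28.15
tool_pos: [477.5, -15.1, 48.6]
tcp_rot: [3.141, -0.0, 1.571]
contact_force: [0.5, -0.6, -0.8]
grip_width: 39.1
finger_force: 30.0
```

{"method": "servo_tool", "body": {"deltas": [[[0,0,0.006],[0,0,0]],[[0,0,0.006],[0,0,0]],[[0,0,0.006],[0,0,0]],[[0,0,0],[0,0,0]],[[0,0,0],[0,0,0]]]}}

```text
time: 28.78
tool_pos: [477.3, -15.1, 30.4]
tcp_rot: [-3.142, -0.0, 1.571]
contact_force: [0.6, -0.2, -1.7]
grip_width: 39.1
finger_force: 30.0
```

{"method": "servo_tool", "body": {"deltas": [[[0,0,0.005],[0,0,0]],[[0,0,0.004],[0,0,0]],[[0,0,0.003],[0,0,0]],[[0,0,0.001],[0,0,0]],[[0,0,0],[0,0,0]],[[0,0,0],[0,0,0]]]}}

```text
time: 29.52
tool_pos: [477.1, -15.0, 17.8]
tcp_rot: [-3.142, -0.0, 1.571]
contact_force: [-2.2, 0.1, 6.2]
grip_width: 38.8
finger_force: 30.0
```

{"method": "servo_tool", "body": {"deltas": [[[0,0,0],[0,0,0]],[[0,0,0],[0,0,0]],[[0,0,0],[0,0,0]],[[0,0,0],[0,0,0]],[[0,0,0],[0,0,0]],[[0,0,0],[0,0,0]],[[0,0,0],[0,0,0]]], "fingers": 0.6}}

```text
time: 30.4
tool_pos: [477.3, -15.1, 17.4]
tcp_rot: [3.142, -0.0, 1.571]
contact_force: [0.1, -0.0, 0.1]
grip_width: 55.0
finger_force: 0.0
```

```bash
python3 - <<'E'
from h import *
m,w,o=snap('w9'); g=cv2.cvtColor(w,6).astype(int); a=cv2.cvtColor(load('w7')[1],6).astype(int)
print(abs(g-a)[190:280,215:305].mean(), abs(g-a)[190:280,215:305].max())
E
```

```text
t 30.4 tcp [477.28 -15.06  17.4 ] rot [ 1.800e+02 -1.000e-02  9.002e+01] F [ 0.1 -0.   0.1] w 55.03 ff 0.0
2.734074074074074 69
```

{"method": "servo_tool", "body": {"deltas": [[[0,0,0],[0,0,0]],[[0,0,0],[0,0,0]],[[0,0,0],[0,0,0]],[[0,0,0],[0,0,0]],[[0,0,-0.02],[0,0,0]],[[0,0,-0.04],[0,0,0]],[[0,0,-0.04],[0,0,0]],[[0,0,0],[0,0,0]]], "fingers": 0.2}}

```text
time: 31.45
tool_pos: [479.0, -15.4, 119.9]
tcp_rot: [3.136, 0.001, 1.571]
contact_force: [-0.0, -0.5, -0.6]
grip_width: 39.1
finger_force: 30.0
```

{"method": "servo_tool", "body": {"deltas": [[[0,0.043,0],[0,0,0]],[[0,0.043,0],[0,0,0]],[[0,0.043,0],[0,0,0]],[[-0.0008,0.0429,0],[0,0,0]],[[0,0,0],[0,0,0]],[[0,0,0.04],[0,0,0]],[[0,0,0.04],[0,0,0]],[[0,0,0.015],[0,0,0]],[[0,0,0.006],[0,0,0]],[[0,0,0],[0,0,0]],[[0,0,0],[0,0,0]]]}}

```text
time: 32.83
tool_pos: [650.1, -15.9, 17.9]
tcp_rot: [3.139, 0.0, 1.571]
contact_force: [0.2, -0.3, -0.2]
grip_width: 39.3
finger_force: 30.0
```

{"method": "servo_tool", "body": {"deltas": [[[0,0,0],[0,0,0]],[[0,0,0],[0,0,0]],[[0,0,0],[0,0,0]],[[0,0,-0.04],[0,0,0]],[[0,0,-0.06],[0,0,0]],[[-0.0405,-0.0116,-0.04],[0,0,0]],[[-0.0405,-0.0116,-0.037],[0,0,0]],[[-0.046,-0.0118,0],[0,0,0]],[[-0.046,-0.0118,0],[0,0,0]],[[-0.046,-0.0118,0],[0,0,0]],[[-0.046,-0.0118,0],[0,0,0]],[[-0.046,-0.0118,0],[0,0,0]],[[-0.0462,-0.0116,0],[0,0,0]],[[0,0,0],[0,0,0]],[[0,0,0],[0,0,0]],[[0,0,0],[0,0,0]]], "fingers": 0.5}}

```text
time: 34.83
tool_pos: [556.0, -371.7, 193.5]
tcp_rot: [3.141, -0.0, 1.573]
contact_force: [0.1, -0.6, 0.4]
grip_width: 46.0
finger_force: 0.0
```

```bash
python3 - <<'E'
from h import *
m,w,o=snap('w10')
ring('w10',555.2,-373.2,193.4,555.2,-323.2)
ring('w10',555.2,-373.2,193.4,529.7,-384.8)
E
```

```text
t 34.825 tcp [ 556.02 -371.72  193.53] rot [ 1.7999e+02 -2.0000e-02  9.0110e+01] F [ 0.1 -0.6  0.4] w 46.02 ff 0.0
ring [256.7 128.1] [37.8 39.1] pos [ 553.5 -322.6   24. ] bore/outer 0.48672479904405763
ring [233.7 184.4] [36.2 39.2] pos [ 528.6 -382.3   24. ] bore/outer 0.5298441367347746
```

{"method": "servo_tool", "body": {"deltas": [[[0,0,0],[0,0,0]],[[0,0,0],[0,0,0]],[[0,0,0],[0,0,0]],[[0,0,0],[0,0,0]],[[0,0,0],[0,0,0]],[[0,0,0],[0,0,0]]]}}

```text
time: 35.62
tool_pos: [555.4, -373.1, 193.3]
tcp_rot: [-3.142, -0.0, 1.571]
contact_force: [0.3, 0.6, 0.8]
grip_width: 45.8
finger_force: 0.0
```

```bash
python3 - <<'E'
from h import *
m,w,o=snap('w11')
ring('w11',555.2,-373.2,193.4,555.2,-323.2)
ring('w11',555.2,-373.2,193.4,529.7,-384.8)
E
```

```text
t 35.625 tcp [ 555.43 -373.1   193.34] rot [-1.800e+02 -1.000e-02  9.001e+01] F [0.3 0.6 0.8] w 45.8 ff 0.0
ring [257.3 126.8] [37.7 39.2] pos [ 554.  -321.2   24. ] bore/outer 0.4906449529472537
ring [234.2 183.3] [36.2 39.2] pos [ 529.1 -381.    24. ] bore/outer 0.532386144672219
```

{"method": "servo_tool", "body": {"deltas": [[[0.052,-0.0012,0],[0,0,0]],[[0,0,0.05],[0,0,0]],[[0,0,0.05],[0,0,0]],[[0,0,0.045],[0,0,0]],[[0,0,0.026],[0,0,0]],[[0,0,0.015],[0,0,0]],[[0,0,0],[0,0,0]],[[0,0,0],[0,0,0]],[[0,0,0],[0,0,0]],[[0,0,0],[0,0,0]]], "fingers": 0.7}}

```text
time: 36.92
tool_pos: [554.6, -321.3, 8.3]
tcp_rot: [3.14, 0.001, 1.571]
contact_force: [0.0, 0.9, 0.8]
grip_width: 64.5
finger_force: 0.0
```

{"method": "servo_tool", "body": {"deltas": [[[0,0,0],[0,0,0]],[[0,0,0],[0,0,0]],[[0,0,0],[0,0,0]],[[0,0,0],[0,0,0]],[[0,0,0],[0,0,0]],[[0,0,0],[0,0,0]]], "fingers": 0.2}}

```text
time: 37.67
tool_pos: [554.3, -321.0, 7.4]
tcp_rot: [-3.142, -0.0, 1.571]
contact_force: [-0.1, 0.8, 0.4]
grip_width: 39.0
finger_force: 30.0
```

{"method": "servo_tool", "body": {"deltas": [[[0,0,-0.04],[0,0,0]],[[0,0,-0.05],[0,0,0]],[[0.0437,-0.011,0],[0,0,0]],[[0.0437,-0.011,0],[0,0,0]],[[0.0437,-0.011,0],[0,0,0]],[[0.0437,-0.011,0],[0,0,0]],[[0.0437,-0.011,0],[0,0,0]],[[0.0437,-0.011,0],[0,0,0]],[[0.0435,-0.0109,0],[0,0,0]],[[0,0,0.01],[0,0,0]],[[0,0,0],[0,0,0]],[[0,0,0],[0,0,0]],[[0,0,0],[0,0,0]],[[0,0,0],[0,0,0]],[[0,0,0],[0,0,0]],[[0,0,0],[0,0,0]],[[0,0,0],[0,0,0]]]}}

```text
time: 39.8
tool_pos: [477.3, -15.4, 87.4]
tcp_rot: [3.142, -0.0, 1.571]
contact_force: [-0.1, -0.2, -2.6]
grip_width: 39.3
finger_force: 30.0
```

```bash
python3 - <<'E'
from h import *
m,w,o=snap('w12')
cv2.imwrite('pics/g12.png',crop(w,200,160,320,290,4.6)); x,y,z=o['tool_pos']
for n,q in(('sleeve top',[[x,y,z+16.6],[x,y+9.5,z+16.6],[x,y+20,z+16.6],[x,y+9.5,z-7.4]]),('gauge',[[477.1,-15.5+34,0],[477.1,-15.5+34,10],[477.1,-15.5+10.5,10],[477.1,-15.5+10.5,38],[466.6,-15.5,38],[487.6,-15.5,38]])):
    print(n,((proj(m,q)-[200,160]+.5)*4.6).round(1).tolist())
E
```

```text
t 39.8 tcp [477.27 -15.36  87.43] rot [ 1.800e+02 -1.000e-02  9.002e+01] F [-0.1 -0.2 -2.6] w 39.3 ff 29.999658605083823
sleeve top [[271.4, 491.1], [271.5, 413.4], [271.7, 323.9], [271.4, 323.0]]
gauge [[270.3, 2.0], [270.3, 13.8], [270.1, 150.3], [270.1, 204.6], [201.5, 269.3], [338.5, 269.4]]
```

View pics/g12.png

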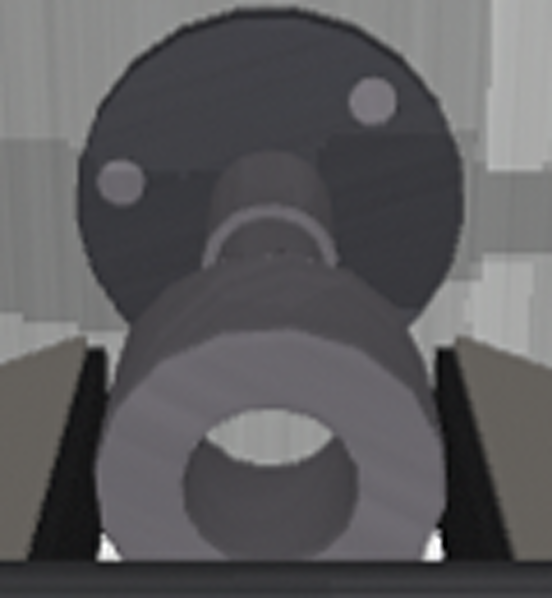

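The view shows bore edges centred at column 270 and the step ring at columns 203–338. Everything matches the predictions within about 0.5 mm, so I'll lower it.

{"method": "servo_tool", "body": {"deltas": [[[0,0,0.008],[0,0,0]],[[0,0,0.005],[0,0,0]],[[0,0,0.004],[0,0,0]],[[0,0,0.004],[0,0,0]],[[0,0,0.004],[0,0,0]],[[0,0,0.004],[0,0,0]],[[0,0,0.004],[0,0,0]],[[0,0,0],[0,0,0]],[[0,0,0],[0,0,0]],[[0,0,0],[0,0,0]]]}}

```text
time: 41.1
tool_pos: [477.4, -15.4, 54.5]
tcp_rot: [3.141, -0.0, 1.571]
contact_force: [0.3, 0.6, -2.6]
grip_width: 38.9
finger_force: 30.0
```

{"method": "servo_tool", "body": {"deltas": [[[0,0,0.004],[0,0,0]],[[0,0,0.003],[0,0,0]],[[0,0,0.002],[0,0,0]],[[0,0,0.001],[0,0,0]],[[0,0,0],[0,0,0]],[[0,0,0],[0,0,0]],[[0,0,0],[0,0,0]]]}}

```text
time: 41.98
tool_pos: [477.2, -15.4, 45.1]
tcp_rot: [3.141, 0.0, 1.571]
contact_force: [-2.8, 0.5, 7.7]
grip_width: 39.0
finger_force: 30.0
```

{"method": "servo_tool", "body": {"deltas": [[[0,0,0],[0,0,0]],[[0,0,0],[0,0,0]],[[0,0,0],[0,0,0]],[[0,0,0],[0,0,0]],[[0,0,0],[0,0,0]],[[0,0,0],[0,0,0]],[[0,0,0],[0,0,0]]], "fingers": 0.6}}

```text
time: 42.85
tool_pos: [477.3, -15.3, 44.4]
tcp_rot: [3.142, -0.0, 1.571]
contact_force: [-0.4, 0.5, 0.1]
grip_width: 55.2
finger_force: 0.0
```

```bash
python3 - <<'E'
from h import *
m,w,o=snap('w13');x,y,z=o['tool_pos']
g=cv2.cvtColor(w,6)
for n,P in (('step',50+12),('base',10+24)):
    p=proj(m,[[477.2,-15.4+20,P],[477.2,-15.4+9.5,P]]);print(n,p)
u=258;print([(v,int(g[v,u])) for v in range(200,285,3)])
E
```

```text
t 42.85 tcp [477.28 -15.34  44.4 ] rot [ 1.800e+02 -1.000e-02  9.002e+01] F [-0.4  0.5  0.1] w 55.2 ff 0.0
step [[258.42038664 230.83388574]
 [258.39323527 250.38576852]]
base [[258.4015219  210.60117141]
 [258.37870283 227.65914489]]
[(200, 66), (203, 65), (206, 58), (209, 59), (212, 72), (215, 71), (218, 78), (221, 78), (224, 75), (227, 76), (230, 76), (233, 108), (236, 104), (239, 105), (242, 104), (245, 104), (248, 102), (251, 73), (254, 95), (257, 93), (260, 94), (263, 93), (266, 93), (269, 103), (272, 106), (275, 104), (278, 103), (281, 90), (284, 48)]
```

{"method": "servo_tool", "body": {"deltas": [[[0,0,0],[0,0,0]],[[0,0,0],[0,0,0]],[[0,0,0],[0,0,0]],[[0,0,0],[0,0,0]],[[0,0,-0.02],[0,0,0]],[[0,0,-0.04],[0,0,0]],[[0,0,-0.04],[0,0,0]],[[0,0,0],[0,0,0]]], "fingers": 0.2}}

```text
time: 43.9
tool_pos: [478.9, -15.6, 146.8]
tcp_rot: [3.136, 0.001, 1.571]
contact_force: [0.3, 0.5, -2.3]
grip_width: 39.2
finger_force: 30.0
```

{"method": "servo_tool", "body": {"deltas": [[[0.0407,0.0016,0],[0,0,0]],[[0.0407,0.0016,0],[0,0,0]],[[0.0407,0.0016,0],[0,0,0]],[[0.0407,0.0016,0],[0,0,0]],[[0.0407,0.0016,0],[0,0,0]],[[0.0407,0.0016,0],[0,0,0]],[[0.0407,0.0016,0],[0,0,0]],[[0.0407,0.0016,0],[0,0,0]],[[0,0,0],[0,0,-10]],[[0,0,0],[0,0,-10]],[[0,0,0],[0,0,-10]],[[0,0,0],[0,0,-10]],[[0,0,0],[0,0,-10]],[[0,0,0],[0,0,-10]],[[0,0,0],[0,0,-10]],[[0,0,0],[0,0,-10]],[[0,0,0],[0,0,-10]],[[0,0,0],[0,0,0]]]}}

```text
time: 46.15
tool_pos: [489.2, 309.9, 142.7]
tcp_rot: [-3.14, -0.003, 3.14]
contact_force: [0.8, -0.6, -1.7]
grip_width: 39.5
finger_force: 30.0
```

{"method": "servo_tool", "body": {"deltas": [[[0,0,0.04],[0,0,0]],[[0,0,0.04],[0,0,0]],[[0,0,0.03],[0,0,0]],[[0,0,0.012],[0,0,0]],[[0,0,0.006],[0,0,0]],[[0,0,0.002],[0,0,0]],[[0,0,0],[0,0,0]],[[0,0,0],[0,0,0]]]}}

```text
time: 47.15
tool_pos: [490.4, 310.5, 15.3]
tcp_rot: [3.141, 0.001, -3.142]
contact_force: [0.5, -0.0, -1.9]
grip_width: 39.5
finger_force: 30.0
```

{"method": "servo_tool", "body": {"deltas": [[[0,0,0],[0,0,0]],[[0,0,0],[0,0,0]],[[0,0,0],[0,0,0]],[[0,0,-0.03],[0,0,0]],[[0,0,-0.06],[0,0,0]],[[0,0,-0.04],[0,0,0]],[[0,0,0],[0,0,10]],[[0,0,0],[0,0,10]],[[0,0,0],[0,0,10]],[[0,0,0],[0,0,10]],[[0,0,0],[0,0,10]],[[0,0,0],[0,0,10]],[[0,0,0],[0,0,10]],[[0,0,0],[0,0,10]],[[0,0,0],[0,0,10]],[[0,0,0],[0,0,0]]], "fingers": 0.52}}

```text
time: 49.15
tool_pos: [490.0, 310.2, 144.5]
tcp_rot: [3.141, -0.0, 1.573]
contact_force: [-1.0, -0.1, -0.5]
grip_width: 47.7
finger_force: 0.0
```

{"method": "servo_tool", "body": {"deltas": [[[-0.057,0.003,-0.025],[0,0,0]],[[-0.057,0.003,-0.024],[0,0,0]],[[-0.057,0.003,0],[0,0,0]],[[-0.057,0.003,0],[0,0,0]],[[-0.057,0.003,0],[0,0,0]],[[-0.057,0.003,0],[0,0,0]],[[-0.057,0.003,0],[0,0,0]],[[-0.057,0.003,0],[0,0,0]],[[-0.057,0.003,0],[0,0,0]],[[-0.057,0.003,0],[0,0,0]],[[-0.057,0.003,0],[0,0,0]],[[-0.057,0.003,0],[0,0,0]],[[-0.0571,0.0031,0],[0,0,0]],[[0,0,0],[0,0,0]],[[0,0,0],[0,0,0]],[[0,0,0],[0,0,0]],[[0,0,0],[0,0,0]],[[0,0,0],[0,0,0]],[[0,0,0],[0,0,0]],[[0,0,0],[0,0,0]]]}}

```text
time: 51.65
tool_pos: [529.3, -430.8, 193.4]
tcp_rot: [3.142, -0.0, 1.571]
contact_force: [-0.3, -0.1, -0.9]
grip_width: 47.8
finger_force: 0.0
```

```bash
python3 - <<'E'
from h import *
m,w,o=snap('w14');x,y,z=o['tool_pos']
ring('w14',x,y,z,529,-381)
E
```

```text
t 51.65 tcp [ 529.32 -430.8   193.39] rot [180.    -0.    90.03] F [-0.3 -0.1 -0.9] w 47.79 ff 0.0
ring [257.9 130.7] [38.1 38.9] pos [ 528.8 -382.8   24. ] bore/outer 0.6175064859334437
```

{"method": "servo_tool", "body": {"deltas": [[[0.048,-0.0005,0],[0,0,0]],[[0,0,0.05],[0,0,0]],[[0,0,0.05],[0,0,0]],[[0,0,0.045],[0,0,0]],[[0,0,0.026],[0,0,0]],[[0,0,0.015],[0,0,0]],[[0,0,0],[0,0,0]],[[0,0,0],[0,0,0]],[[0,0,0],[0,0,0]],[[0,0,0],[0,0,0]]], "fingers": 0.7}}

```text
time: 52.95
tool_pos: [529.1, -383.1, 8.3]
tcp_rot: [3.141, 0.001, 1.571]
contact_force: [-0.4, 0.2, 0.1]
grip_width: 64.3
finger_force: 0.0
```

{"method": "servo_tool", "body": {"deltas": [[[0,0,0],[0,0,0]],[[0,0,0],[0,0,0]],[[0,0,0],[0,0,0]],[[0,0,0],[0,0,0]],[[0,0,0],[0,0,0]],[[0,0,0],[0,0,0]]], "fingers": 0.2}}

```text
time: 53.7
tool_pos: [528.8, -382.9, 7.4]
tcp_rot: [3.142, -0.0, 1.571]
contact_force: [-0.1, 0.9, -0.0]
grip_width: 39.0
finger_force: 30.0
```

{"method": "servo_tool", "body": {"deltas": [[[0,0,-0.04],[0,0,0]],[[0,0,-0.05],[0,0,0]],[[0.0459,-0.0064,0],[0,0,0]],[[0.0459,-0.0064,0],[0,0,0]],[[0.0459,-0.0064,0],[0,0,0]],[[0.0459,-0.0064,0],[0,0,0]],[[0.046,-0.0065,0],[0,0,0]],[[0.046,-0.0065,0],[0,0,0]],[[0.046,-0.0064,0],[0,0,0]],[[0.0459,-0.0064,0],[0,0,0]],[[0,0,0],[0,0,0]],[[0,0,0],[0,0,0]],[[0,0,0],[0,0,0]],[[0,0,0],[0,0,0]],[[0,0,0],[0,0,0]],[[0,0,0],[0,0,0]]]}}

```text
time: 55.7
tool_pos: [477.3, -15.6, 97.4]
tcp_rot: [-3.142, -0.0, 1.571]
contact_force: [-0.1, -0.0, -2.0]
grip_width: 39.2
finger_force: 30.0
```

{"method": "servo_tool", "body": {"deltas": [[[0,0,0.01],[0,0,0]],[[0,0,0.01],[0,0,0]],[[0,0,0.008],[0,0,0]],[[0,0,0.008],[0,0,0]],[[0,0,0.007],[0,0,0]],[[0,0,0.006],[0,0,0]],[[0,0,0],[0,0,0]],[[0,0,0],[0,0,0]]]}}

```text
time: 56.7
tool_pos: [477.5, -15.4, 48.6]
tcp_rot: [3.141, 0.0, 1.571]
contact_force: [0.6, -0.1, -1.1]
grip_width: 38.8
finger_force: 30.0
```

{"method": "servo_tool", "body": {"deltas": [[[0,0,0.006],[0,0,0]],[[0,0,0.006],[0,0,0]],[[0,0,0.006],[0,0,0]],[[0,0,0],[0,0,0]],[[0,0,0],[0,0,0]]]}}

```text
time: 57.32
tool_pos: [477.4, -15.4, 30.4]
tcp_rot: [3.142, -0.0, 1.571]
contact_force: [-0.4, 0.5, -1.4]
grip_width: 38.9
finger_force: 30.0
```

{"method": "servo_tool", "body": {"deltas": [[[0,0,0.005],[0,0,0]],[[0,0,0.004],[0,0,0]],[[0,0,0.003],[0,0,0]],[[0,0,0.001],[0,0,0]],[[0,0,0],[0,0,0]],[[0,0,0],[0,0,0]]]}}

```text
time: 58.08
tool_pos: [477.4, -15.4, 17.4]
tcp_rot: [3.141, -0.0, 1.571]
contact_force: [0.3, 0.3, -2.2]
grip_width: 38.5
finger_force: 30.0
```

{"method": "servo_tool", "body": {"deltas": [[[0,0,0],[0,0,0]],[[0,0,0],[0,0,0]],[[0,0,0],[0,0,0]],[[0,0,0],[0,0,0]],[[0,0,0],[0,0,0]],[[0,0,0],[0,0,0]],[[0,0,0],[0,0,0]]], "fingers": 0.6}}

```text
time: 58.95
tool_pos: [477.3, -15.4, 17.4]
tcp_rot: [3.142, -0.0, 1.571]
contact_force: [-0.0, -0.3, 0.2]
grip_width: 55.5
finger_force: 0.0
```

```bash
python3 - <<'E'
from h import *
m,w,o=snap('w15');g=cv2.cvtColor(w,6)
print(proj(m,[[477.2,-15.4+20,34],[477.2,-15.4+12,34],[477.2,-15.4+10.5,38]]))
print([(v,int(g[v,258])) for v in range(205,285,3)])
E
```

```text
t 58.95 tcp [477.27 -15.37  17.4 ] rot [180.    -0.    90.02] F [-0.  -0.3  0.2] w 55.47 ff 0.0
[[258.4217845  229.98817084]
 [258.40109557 244.88320887]
 [258.3999087  251.43410893]]
[(205, 67), (208, 67), (211, 65), (214, 66), (217, 77), (220, 72), (223, 75), (226, 75), (229, 74), (232, 105), (235, 102), (238, 102), (241, 100), (244, 89), (247, 76), (250, 73), (253, 103), (256, 76), (259, 75), (262, 75), (265, 75), (268, 74), (271, 75), (274, 74), (277, 75), (280, 75), (283, 43)]
```

{"method": "servo_tool", "body": {"deltas": [[[0,0,0],[0,0,0]],[[0,0,0],[0,0,0]],[[0,0,0],[0,0,0]],[[0,0,0],[0,0,0]],[[0,0,-0.02],[0,0,0]],[[0,0,-0.04],[0,0,0]],[[0,0,-0.04],[0,0,0]],[[0,0,0],[0,0,0]]], "fingers": 0.2}}

```text
time: 60.0
tool_pos: [479.0, -15.7, 119.9]
tcp_rot: [3.136, 0.001, 1.571]
contact_force: [-0.4, 0.8, -2.4]
grip_width: 39.2
finger_force: 30.0
```

{"method": "servo_tool", "body": {"deltas": [[[0.0115,0.043,0],[0,0,0]],[[0.0115,0.043,0],[0,0,0]],[[0.0115,0.043,0],[0,0,0]],[[0.0115,0.0429,0],[0,0,0]],[[0,0,0],[0,0,0]],[[0,0,0.04],[0,0,0]],[[0,0,0.04],[0,0,0]],[[0,0,0.015],[0,0,0]],[[0,0,0.006],[0,0,0]],[[0,0,0],[0,0,0]],[[0,0,0],[0,0,0]]]}}

```text
time: 61.38
tool_pos: [650.1, 30.6, 17.9]
tcp_rot: [3.139, 0.0, 1.571]
contact_force: [-0.3, 0.9, -2.2]
grip_width: 39.1
finger_force: 30.0
```

{"method": "servo_tool", "body": {"deltas": [[[0,0,0],[0,0,0]],[[0,0,0],[0,0,0]],[[0,0,0],[0,0,0]],[[0,0,-0.04],[0,0,0]],[[0,0,-0.06],[0,0,0]],[[0,-0.04,-0.06],[0,0,0]],[[0,-0.05,-0.06],[0,0,0]],[[0,-0.05,-0.06],[0,0,0]],[[0,-0.05,0],[0,0,0]],[[0,-0.05,0],[0,0,0]],[[0,0,0],[0,0,0]],[[0,0,0],[0,0,0]]], "fingers": 0.5}}

```text
time: 62.88
tool_pos: [435.2, 30.5, 265.1]
tcp_rot: [3.14, 0.0, 1.571]
contact_force: [-0.1, -0.1, 0.4]
grip_width: 46.0
finger_force: 0.0
```

```bash
python3 - <<'E'
from h import *
m,w,o=snap('w16')
t=bot.capture('top')[:,:,::-1];s=bot.capture('side')[:,:,::-1];cv2.imwrite('pics/t16.png',t)
v=np.zeros((600,800,3),np.uint8);v[:300,:400]=cv2.resize(t,(400,300));v[:300,400:]=cv2.resize(w,(400,300))
v[300:,:400]=crop(s,190,180,290,255,4);v[300:,400:]=crop(s,190,230,330,335,400/140)[:300,:400]
cv2.imwrite('pics/v16.png',v)
E
```

```text
t 62.875 tcp [435.23  30.54 265.05] rot [179.88   0.    90.01] F [-0.1 -0.1  0.4] w 45.99 ff 0.0
```

View pics/v16.png

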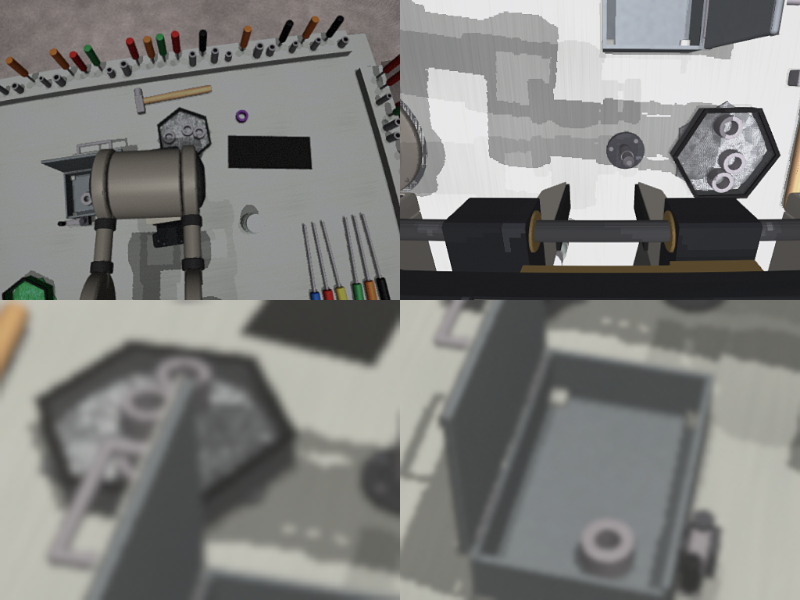

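The composite shows three sleeves inside the tray, at wrist (729,127), (732,160) and (722,182) in the right panel, one in the case, an empty mat and the lid upright. I'll check the tray distances.

```bash
python3 - <<'E'
from h import *
m,w=load('w16')
P=onz(m,[(329*1.28,127*1.28),(332*1.28,160*1.28),(322*1.28,182*1.28)],28)
H=onz(m,[(273*1.28,155*1.28),(378*1.28,152*1.28),(298*1.28,112*1.28),(360*1.28,108*1.28),(360*1.28,197*1.28),(302*1.28,195*1.28)],28);c=H.mean(0);print(c,P,np.linalg.norm((P-c)[:,:2],axis=1));print(bot.get_obs()['tool_pos'])
E
```

```text
[652.5886321  -16.22322971  28.        ] [[645.04932236  31.92035592  28.        ]
 [659.4550943  -25.63465484  28.        ]
 [648.27904478 -66.83815425  28.        ]] [48.73033992 11.65003115 50.79806226]
[435.50139264  30.50093221 264.3181605 ]
```

{"method": "servo_tool", "body": {"deltas": [[[0.04,0,-0.03],[0,0,0]],[[0.04,0,0],[0,0,0]],[[0.04,0,0],[0,0,0]],[[0.04,0.04,0],[0,0,0]],[[0.039,0.04,0],[0,0,0]],[[0,0.04,0],[0,0,0]],[[0,0.04,0],[0,0,0]],[[0,0.026,0],[0,0,0]],[[0,0,0],[0,0,0]],[[0,0,0],[0,0,0]],[[0,0,0],[0,0,0]],[[0,0,0],[0,0,0]],[[0,0,0],[0,0,0]]], "fingers": 0.22}}

```text
time: 64.65
tool_pos: [620.1, 229.8, 295.0]
tcp_rot: [3.141, -0.0, 1.571]
contact_force: [-0.0, -0.0, -0.4]
grip_width: 20.3
finger_force: 0.0
```

{"method": "servo_tool", "body": {"deltas": [[[0,0.002,0.04],[0,0,0]],[[0,0,0.04],[0,0,0]],[[0,0,0.02],[0,0,0]],[[0,0,0.012],[0,0,0]],[[0,0,0.008],[0,0,0]],[[0,0,0.008],[0,0,0]],[[0,0,0],[0,0,0]],[[0,0,0],[0,0,0]]]}}

```text
time: 65.65
tool_pos: [622.7, 229.7, 167.1]
tcp_rot: [3.141, -0.0, 1.571]
contact_force: [0.4, -0.3, 0.6]
grip_width: 20.7
finger_force: 0.0
```

{"method": "servo_tool", "body": {"deltas": [[[0,0,0.008],[0,0,0]],[[0,0,0.008],[0,0,0]],[[0,0,0.006],[0,0,0]],[[0,0,0],[0,0,0]],[[0,0,0],[0,0,0]],[[0,0,0],[0,0,0]],[[0,0,0],[0,0,0]]]}}

```text
time: 66.53
tool_pos: [622.5, 229.7, 144.7]
tcp_rot: [3.141, -0.0, 1.571]
contact_force: [0.6, -0.2, 0.0]
grip_width: 20.2
finger_force: 0.0
```

{"method": "servo_tool", "body": {"deltas": [[[0,0,0],[0,0,0]],[[0,0,0],[0,0,0]],[[0,0,0],[0,0,0]],[[0,0,0],[0,0,0]],[[0,0,0],[0,0,0]]], "fingers": 0}}

```text
time: 67.15
tool_pos: [622.3, 229.7, 144.5]
tcp_rot: [-3.141, -0.0, 1.571]
contact_force: [-0.6, 0.6, 0.6]
grip_width: 8.2
finger_force: 30.0
```

{"method": "servo_tool", "body": {"deltas": [[[0,-0.0113,-0.004],[0,0,0]],[[0,-0.0117,-0.0028],[0,0,0]],[[0,-0.0118,-0.0016],[0,0,0]],[[0,-0.0119,-0.0005],[0,0,0]],[[0,-0.012,0.0008],[0,0,0]],[[0,-0.0118,0.0019],[0,0,0]],[[0,-0.0116,0.0031],[0,0,0]],[[0,-0.0111,0.0042],[0,0,0]],[[0,-0.0107,0.0053],[0,0,0]],[[0,-0.0101,0.0064],[0,0,0]],[[0,-0.0095,0.0073],[0,0,0]],[[0,-0.0086,0.0083],[0,0,0]],[[0,-0.0078,0.0091],[0,0,0]],[[0,-0.0068,0.0098],[0,0,0]],[[0,-0.0058,0.0106],[0,0,0]],[[0,-0.0048,0.0108],[0,0,0]],[[0,0,0.001],[0,0,0]],[[0,0,0],[0,0,0]],[[0,0,0],[0,0,0]],[[0,0,0],[0,0,0]]]}}

```text
time: 69.65
tool_pos: [464.7, 229.8, 74.6]
tcp_rot: [-3.141, -0.0, 1.571]
contact_force: [1.0, 5.1, 5.4]
grip_width: 8.3
finger_force: 30.0
```

{"method": "servo_tool", "body": {"deltas": [[[0,0,0],[0,0,0]],[[0,0,0],[0,0,0]],[[0,0,0],[0,0,0]],[[0,0,-0.03],[0,0,0]],[[0,0,-0.04],[0,0,0]],[[0,0,-0.03],[0,0,0]],[[0.0352,-0.0106,0],[0,0,0]],[[0.0352,-0.0106,0],[0,0,0]],[[0.0352,-0.0106,0],[0,0,0]],[[0.0352,-0.0106,0],[0,0,0]],[[0,0,0],[0,0,0]],[[0,0,0],[0,0,0]],[[0,0,0],[0,0,0]],[[0,0,0],[0,0,0]]], "fingers": 0.35}}

```text
time: 71.4
tool_pos: [423.0, 369.6, 174.8]
tcp_rot: [-3.142, 0.0, 1.57]
contact_force: [-0.5, -1.1, -0.3]
grip_width: 32.2
finger_force: 0.0
```

```bash
python3 - <<'E'
from h import *
m,w,o=snap('w17');g=cv2.cvtColor(w,6)
# knob: darkest blob near prediction; lid front edge
u,v=proj(m,[[422.3,371.5,101]])[0].astype(int);s=g[v-25:v+25,u-25:u+25];k=(s<30).astype(np.uint8)
n,l,st,c=cv2.connectedComponentsWithStats(k);print((u,v),[(st[i][4],(c[i]+[u-25,v-25]).round(1)) for i in range(1,n) if st[i][4]>20])
print('knob',[onz(m,[c[i]+[u-25,v-25]],97).round(1) for i in range(1,n) if st[i][4]>20])
# lid: brightness along row at +y lid edge, compare prediction lid shut vs. not
print('lid +y corners pred',proj(m,[[437,370,63],[577,370,63]]))
col=int(proj(m,[[520,370,63]])[0][0]);print([(r,int(g[r,col])) for r in range(160,200,2)])
_,w2=load('w2');g2=cv2.cvtColor(w2,6);print([(r,int(g2[r,col])) for r in range(160,200,2)])
E
```

```text
t 71.4 tcp [423.04 369.61 174.82] rot [-180.      0.     89.95] F [-0.5 -1.1 -0.3] w 32.17 ff 0.0
(np.int64(257), np.int64(203)) [(np.int32(324), array([257.6, 201.9]))]
knob [array([[422.4, 371.8,  97. ]])]
lid +y corners pred [[274.02497616 191.55199637]
 [428.94518139 191.57449128]]
[(160, 167), (162, 168), (164, 168), (166, 168), (168, 169), (170, 153), (172, 141), (174, 142), (176, 112), (178, 65), (180, 65), (182, 66), (184, 66), (186, 68), (188, 66), (190, 73), (192, 92), (194, 107), (196, 120), (198, 122)]
[(160, 169), (162, 168), (164, 168), (166, 169), (168, 166), (170, 167), (172, 150), (174, 138), (176, 139), (178, 100), (180, 65), (182, 65), (184, 66), (186, 66), (188, 65), (190, 66), (192, 101), (194, 82), (196, 113), (198, 121)]
```

{"method": "servo_tool", "body": {"deltas": [[[0.0015,0,0.04],[0,0,0]],[[0,0,0.035],[0,0,0]],[[0,0,0.015],[0,0,0]],[[0,0,0.007],[0,0,0]],[[0,0,0],[0,0,0]],[[0,0,0],[0,0,0]],[[0,0.0085,0],[0,0,0]],[[-0.0008,0.0093,0],[0,0,0]],[[-0.0029,0.0106,0],[0,0,0]],[[-0.005,0.0098,0],[0,0,0]],[[-0.0068,0.0086,0],[0,0,0]],[[-0.0084,0.0071,0],[0,0,0]],[[-0.0097,0.0053,0],[0,0,0]],[[-0.0105,0.0032,0],[0,0,0]],[[0,0,0],[0,0,0]],[[0,0,0],[0,0,0]]]}}

```text
time: 73.45
tool_pos: [485.3, 327.8, 78.0]
tcp_rot: [3.141, -0.0, 1.571]
contact_force: [-0.3, -0.1, -0.4]
grip_width: 31.7
finger_force: 0.0
```

{"method": "servo_tool", "body": {"deltas": [[[0,-0.005,0],[0,0,0]],[[0,0,-0.02],[0,0,0]],[[0,0,-0.04],[0,0,0]],[[0,0,-0.04],[0,0,0]],[[0,0,-0.04],[0,0,0]],[[-0.03,0,-0.01],[0,0,0]],[[0,0,0],[0,0,0]],[[0,0,0],[0,0,0]],[[0,0,0],[0,0,0]],[[0,0,0],[0,0,0]],[[0,0,0],[0,0,0]]]}}

```text
time: 74.82
tool_pos: [479.9, 298.1, 227.4]
tcp_rot: [-3.141, 0.0, 1.571]
contact_force: [-0.4, 0.0, -1.1]
grip_width: 31.9
finger_force: 0.0
```

```bash
python3 - <<'E'
from h import *
m,w,o=snap('w18');g=cv2.cvtColor(w,6)
k=(g<30).astype(np.uint8);k[235:]=0;n,l,st,c=cv2.connectedComponentsWithStats(k)
for i in range(1,n):
    if 60<st[i][4]<900:
        p=onz(m,[c[i]],97)[0];print(st[i][4],c[i].round(1),p.round(1),'angle',np.arctan2(p[1]-315.5,p[0]-422))
P=proj(m,[[437,370,63],[577,370,63],[437,370,120],[520,370,63]]);print(P.round(1));c=int(P[3][0]);r=int(P[3][1]);print([(v,int(g[v,c])) for v in range(r-24,r+14,2)])
E
```

```text
t 74.825 tcp [479.95 298.06 227.41] rot [-1.7997e+02  1.0000e-02  9.0040e+01] F [-0.4  0.  -1.1] w 31.86 ff 0.0
79 [22.6 14.2] [283.2 447.   97. ] angle 2.38332862534895
[[215.1 106.6]
 [356.7 107.1]
 [205.9 109. ]
 [299.2 106.8]]
[(82, 232), (84, 232), (86, 232), (88, 232), (90, 232), (92, 233), (94, 233), (96, 232), (98, 232), (100, 233), (102, 219), (104, 221), (106, 203), (108, 79), (110, 158), (112, 188), (114, 187), (116, 185), (118, 184)]
```

```bash
python3 - <<'E'
from h import *
m,w=load('w18');g=cv2.cvtColor(w,6)
u,v=proj(m,[[475.9,326.4,97]])[0].astype(int);print(u,v)
s=g[v-40:v+40,u-60:u+40];k=(s<50).astype(np.uint8);n,l,st,c=cv2.connectedComponentsWithStats(k)
for i in range(1,n):
    if st[i][4]>20:
        q=c[i]+[u-60,v-40];p=onz(m,[q],95)[0];print(st[i],q.round(1),p.round(1),np.arctan2(p[1]-315.5,p[0]-422))
_,w1=load('w1');g1=cv2.cvtColor(w1,6);print(g1[180:190,260]); print(g[v-12:v+24:2,u-10:u+12:3])
t=bot.camera_model('top')
E
```

```text
254 156
[ 1 31 21  3 41] [205.7 147.6] [431.2 334.5  95. ] 1.1203078727725204
[ 54  35  14  18 164] [254.9 160.1] [476.6 322.9  95. ] 0.13419096277283254
[22 21 21 26 32 31 31 32 30 29]
[[167 166 168 167 167 166 164 163]
 [168 166 166 166 166 164 163 162]
 [168 167 167 169 166 166 163 163]
 [166 145 141 104 114 116 129 163]
 [167 185 113  15  15  60 103 124]
 [203 203  16  23  19  17 102 101]
 [149 148  20  53  47  18  92 101]
 [117 107  59  63  55  41  74 100]
 [120  87  64  59  52  45  68 101]
 [119  80  41  41  50  45  80 101]
 [ 97  66  27  26  31  42  84 101]
 [101 100  26  29  28  36 103 101]
 [100 102  89  22  22  59  99 100]
 [101 102 102  97  94 101 100 100]
 [101 101 100 100 101 100 101  99]
 [101 101  99 100 100 100 101 100]
 [100 102  99  99  99 100 101 100]
 [100 101  99  99  99 100 100 101]]
```

```bash
python3 - <<'E'
from h import *
print(bot.close_job())
E
```

```text
the job is handed in; nothing more can be done
None
```

The job is handed in: of the four sleeves, the third was good and is in the case, and the first, second and fourth were worn and are in the tray. The lid is shut with the latch bar at about 0.15 rad over it. The hand-in returned no verdict.

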